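# Load a board into the drawer test set and start its test

### The arm

A 6-joint arm with a two-finger parallel gripper is mounted at the origin on a cart in front of the work surface, level with it; the furniture and walls round the work are solid. World frame = base frame: x ahead of the robot, y to its left, z up, the work surface at z = 0. Lengths are in m, angles in degrees, forces in N, time in s.
With the tool pointing down it reaches from about 0.375 to 0.9 m from the base axis. Payload 3.1 kg.
Tool frame: the origin (TCP) lies on the centre line of the jaws, within the pads' length; the fingertips stand 22 mm ahead of it and the grasp point (between the pads) lies 3 mm ahead of it; y points along the fingers, z is the direction in which the jaws open and shut, and the axes are right-handed (so a half turn about y gives the same grasp; the last joint's range is limited). The gripper opens to 87 mm and grips with 3 to 60 N. Pads are 19 mm wide; open, the fingers measure 117 mm over their backs; the gripper's body (75 mm by 190 mm) begins 51 mm behind the grasp point.
Start: joints at [-86.259, 30.224, 82.088, -0, 67.689, -10.227], TCP at [0.151, -0.606, 0.245] pointing down, gripper open.
Joint ranges: [-176.69, 176.69], [-43.24, 126.21], [12.49, 139.97], [-82, 262], [0, 151.66], [-163.58, 163.58]. Speed limits (degrees/s): [159.86, 159.86, 180, 180, 180, 180].

### API

Orientations are given as a 3x3 rotation matrix whose columns are the frame's x, y, z axes.
In Python, from rig import bot gives the robot as it stands.
- The arm moves only by the tool jog_arm, never from a script. Its argument "motion" is one flat list of numbers, 6 for each row, row after row: the shift along the tool's x, y, z in mm, then the turn, a rotation vector about the tool's x, y, z in degrees. A call has 1 to 20 rows; each row is the pose to reach, as a shift and turn from the pose commanded when the call began, along the tool's axes at that moment; what a row does not reach only later rows make up. A row lasts 1/8 s, in which the tool goes at most 62.5 mm and 10.7 degrees, less where a joint would pass 70% of its speed; a pose out of reach is approached as far as the arm can. A call with a gripper value outside its range is refused whole. "gripper" is the opening, from 0 (shut) to 1 (fully open), set as the call begins (left out, the last holds). The fingers move at their own pace and stop on an object; the grip force is fixed at half the most. Time passes only in rows, so rows that repeat a pose let the fingers close. It gives the time, the measured TCP pose, the force and the opening at its end, in the units of the state.
- bot.read_state(): the state, without advancing time (a new reading comes with each control period).
- bot.capture(name): name is "scene" or "top"; returns (picture, depth): 400x640x3 uint8, red, green, blue; 400x640 float32, m along the optical axis (not along the pixel's ray), 0 where there is no reading.
- bot.get_calibration(name): a dict with "mtx" (3x3 intrinsics, pixels), "pose" (4x4, takes a point from camera to world coordinates). Camera axes: x right, y up, looking along -z (the intrinsics and any distortion apply to the point x, -y, -z); pixel columns grow to the right and rows downward; lengths in m; the calibration is good to about 2 mm. A picture is of the moment at which its call begins. get_calibration takes no time and is no camera call.
- bot.hand_in(): hands the job in, once; it reports no verdict.
The state is a dict: "time_s": time; "joint_positions": joint angles; "qvel": joint speeds; "tau": joint torques, N m; "position": TCP position; "tcp_rot": TCP orientation; "force": force on the tool from outside, world axes, zero at the start; "moment": the same for the moment, N m; "opening": opening from 0.0 (shut) to 1.0 (fully open).
Only numpy, scipy, OpenCV 4.12 (cv2) and the standard library are available. Lean on these libraries where they do the work, as an engineer would, in place of code of your own. Each camera call takes 0.05 s, during which the arm holds its last target.

### The job

Test the long narrow circuit board. The test set's drawer is latched shut: press its front in and let go so that it springs out, lay the board flat between the drawer's locating pins with its white socket end towards the contact block, then push the drawer home until it latches and stays shut by itself when you let go. Only when it is shut, turn the selector on top clockwise three clicks from Off and leave it there; set the board down rather than dropping it, and do not shift the other things on the bench.

Things in the scene. Friction and masses are not known exactly. Their poses are not given: they have to be found in the camera images.
- tester: The test set: a low grey sheet-metal box with black front frame, 164 deep x 196 wide x 74 mm high, fixed. Origin: centre of its underside, on the bench; x runs from front to back (away from the robot), y to the left, z up. The front frame's face is at x = -86 mm; the drawer comes out of it along -x; the selector is on the top at x = 4, y = 46 mm. Turned 11 to 29 degrees to its left.
- drawer (a joint): How far the drawer is out, m: 0 latched shut, 0.084 fully out, -0.0085 hard stop. A spring pushes it out (7 N shut, 3 N out; damped to 0.2 m/s). Push-push latch: press it in to -0.007 or beyond (about 8 to 12 N) and let go: if it was shut it springs fully out, if it came from outside it stays latched at 0. Let go short of that, a shut one stays shut and an open one springs out.
- drawer_pad (a point): Centre of the outer face of the black ribbed push pad (60 wide x 24 mm high) on the drawer's aluminium front, 35 mm above the bench; moves with the drawer. Axes as the test set's: push along +x. The drawer front is 136 wide and reaches from 15 to 56 mm above the bench; shut, the pad stands 12 mm proud of the front frame.
- nest (a point): Centre of the board's place in the drawer at the height of the seated board's underside, 27 mm above the bench; axes as the test set's, moves with the drawer; 56 mm behind the pad's face. Drawer fully out: 40 mm in front of the front frame, 25 mm free for fingers before and behind the board. The board lies along y on two black rest bars (y = +-30 mm, 9 mm wide), 9 mm above the drawer's floor.
- nest_pin (a point): Foot of one of eight upright steel locating pins, 6 mm thick with round tops, that rise 10 mm above the rest bars. In the nest's axes: four beside the long edges (x = +-20, y = +-30 mm; this is x = -20, y = 30, at rest-bar height) and two beyond each end (x = +-8, y = +-50 mm). They leave the board 2 mm play each way; none within 25 mm of the middle of its long edges.
- contact_block (a point): Top centre of the black contact block, 28 mm long in x, 8 mm thick, with a row of brass contacts. It stands in the drawer beyond the pins at the nest's +y end (the robot's left), 57 mm from the nest's centre; its top is 11 mm above the rest bars. The board's white socket goes to this end.
- strip_board: The board to be tested: long narrow blue-green circuit board, 30 x 90 mm, 15 mm high over its parts, 35 g, lying flat. Origin: centre of its underside; its y runs along its length, z up. Grip it by its long edges at mid-length, across 30 mm: the solid plate is its lowest 4 mm, the parts on top cannot be gripped. The white socket is at its +y end.
- socket_end (a point): Middle of the long narrow board's short edge at the white-socket end: 45 mm from its origin along the board's +y, 4 mm above its underside.
- selector (a joint): Turn of the selector knob, rad, clockwise from above: 0 = Off (end stop, where it starts), a click every 0.419 (24 degrees), last at 2.09; three clicks from Off is 1.257. Let go between clicks it snaps to the nearest. Passing a click takes about 0.09 N m.
- selector_grip (a point): On the selector's axis, 96 mm above the bench, at the height to grip. Black pointer knob: round skirt 48 mm across, on it an upright bar 48 long x 13 wide, from 83 to 107 mm above the bench; grip the bar's sides. This point's x runs along the bar to the end with the white line and turns with it. At Off it points 60 degrees left of the test set's +x, at the heavy mark of the dial.
- square_board: Bystander: a brown, nearly square circuit board, 48 x 66 x 20 mm. Origin: centre of its underside.
- block_battery: Bystander: a small black block battery lying flat, 49 x 27 x 18 mm. Origin: centre of its underside.
- transformer: Bystander: a small transformer, 78 x 45 x 38 mm. Origin: centre of its underside.

How it is judged:
By the outcome, as a careful person would: the job done as asked, in the order asked, and still so for the second after the job is handed in, with the robot touching nothing.
It also fails if it takes over 72 s, if anything falls off the work surface, if the arm or the gripper's body presses on something with over 40 N, if the wrist force passes 120 N, or if a joint passes its speed limit or range.

## Working session

There is one attempt and no reset: what is moved stays moved. The work goes in short steps, Python scripts to look and compute and a tool call to move; the robot and the scene stay as the last step left them, time stands still between calls to the robot, and variables do not carry over. Pictures are saved under pics/ and viewed, and the job is handed in when it is done.

Besides the shell and the picture viewer there is one more tool, called in YAML: its name, and indented under it one key for each argument. jog_arm: Moves the arm, as the interface text tells. Its arguments: {"type":"object","properties":{"motion":{"type":"array","items":{"type":"number"}},"gripper":{"type":"number"}},"required":["motion"]}

```bash
ls; mkdir -p pics; python3 - <<'E'
from rig import bot
import cv2,numpy as np
s=bot.read_state();print(s)
for n in("scene","top"):
    p,d=bot.capture(n);cv2.imwrite(f"pics/{n}0.png",p[:,:,::-1]);np.savez(f"pics/{n}0.npz",p=p,d=d)
    print(bot.get_calibration(n))
E
```

```text
pics
{'time_s': 0.0, 'joint_positions': array([-8.62579637e+01,  3.02785735e+01,  8.21569504e+01, -5.04888224e-04,
        6.76901112e+01, -1.02271018e+01]), 'qvel': array([0.07827728, 0.09127472, 0.02608563, 0.05819999, 0.0074858 ,
       0.04471824]), 'tau': array([ 1.16211584e-03, -4.40039527e+01, -1.76590222e+01,  6.32795342e-02,
        5.82122756e-02, -1.72785717e-04]), 'position': array([ 0.15085673, -0.60580334,  0.24357268]), 'tcp_rot': array([[-9.70425114e-01, -1.51243124e-04,  2.41402310e-01],
       [-2.41402056e-01,  2.18753665e-03, -9.70422723e-01],
       [-3.81306635e-04, -9.99997596e-01, -2.15935090e-03]]), 'force': array([-0.63813091,  0.29715047,  0.69001804]), 'moment': array([-0.00302273,  0.02274893,  0.01558326]), 'opening': 1.0016619453704356}
{'mtx': array([[391.87271966,   0.        , 323.72938211],
       [  0.        , 391.87271966, 201.84896823],
       [  0.        ,   0.        ,   1.        ]]), 'pose': array([[-0.85527625,  0.3954113 , -0.33489168,  0.18570217],
       [-0.51816706, -0.64973675,  0.55618796,  0.66424886],
       [ 0.00233157,  0.64922419,  0.76059353,  0.91641228],
       [ 0.        ,  0.        ,  0.        ,  1.        ]])}
{'mtx': array([[400.82446202,   0.        , 320.36184634],
       [  0.        , 400.82446202, 198.03473363],
       [  0.        ,   0.        ,   1.        ]]), 'pose': array([[ 0.00377089,  0.99611186, -0.08801671,  0.46294337],
       [-0.99990721,  0.00260377, -0.01337128,  0.01993254],
       [-0.01309012,  0.08805896,  0.99602925,  1.05071139],
       [ 0.        ,  0.        ,  0.        ,  1.        ]])}
```

View pics/top0.png

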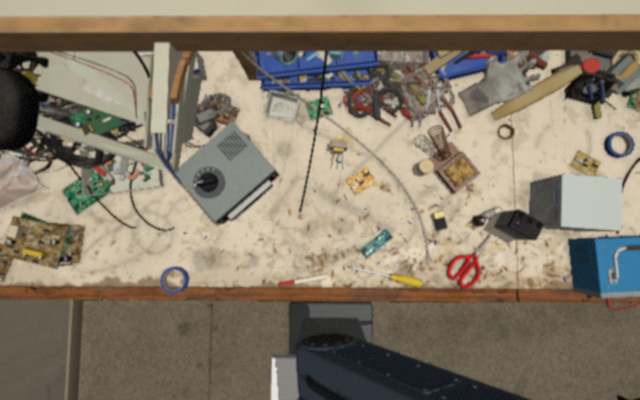

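View pics/scene0.png

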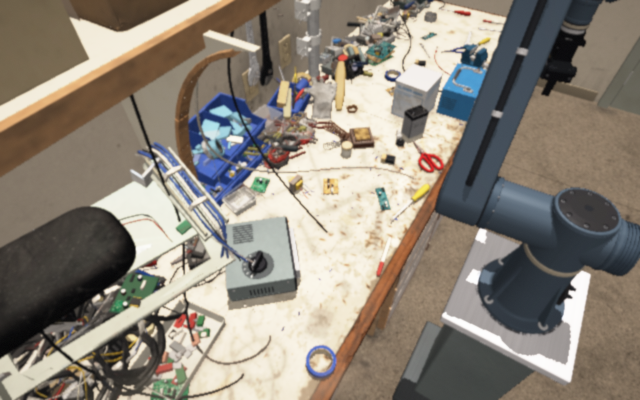

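```bash
cat > h.py <<'E'
import numpy as np,cv2
from rig import bot
def world(n,d):
    c=bot.get_calibration(n);K=c["mtx"];T=c["pose"]
    v,u=np.mgrid[0:d.shape[0],0:d.shape[1]]
    X=(u-K[0,2])/K[0,0]*d;Y=(v-K[1,2])/K[1,1]*d
    P=np.stack([X,-Y,-d],-1)
    W=P@T[:3,:3].T+T[:3,3]; W[d<=0]=np.nan
    return W
def px(n,p):
    c=bot.get_calibration(n);K=c["mtx"];T=c["pose"]
    q=(np.asarray(p)-T[:3,3])@T[:3,:3]
    return K[0,2]+K[0,0]*q[...,0]/-q[...,2],K[1,2]+K[1,1]*-q[...,1]/-q[...,2]
def crop(p,u0,v0,u1,v1,k,name):
    c=cv2.resize(p[v0:v1,u0:u1,::-1],None,fx=k,fy=k,interpolation=cv2.INTER_CUBIC);cv2.imwrite(name,c)
E
python3 - <<'E'
from h import *
z=np.load("pics/top0.npz");p,d=z['p'],z['d'];W=world("top",d)
crop(p,165,110,305,230,5,"pics/t_tester.png");crop(p,290,110,550,290,3,"pics/t_mid.png")
for u,v in[(206,181),(228,150),(190,180),(222,215),(272,175),(250,200),(377,242),(439,215),(361,180),(510,223),(337,145),(310,150),(302,200),(100,20),(300,20),(300,42),(320,292),(163,90),(165,170),(575,200)]:
    print((u,v),np.round(W[v,u],3))
E
```

```text
(206, 181) [0.587 0.306 0.104]
(228, 150) [0.668 0.263 0.074]
(190, 180) [0.593 0.355 0.073]
(222, 215) [0.507 0.274 0.073]
(272, 175) [0.607 0.153 0.067]
(250, 200) [0.545 0.209 0.057]
(377, 242) [ 0.441 -0.113  0.003]
(439, 215) [ 0.511 -0.271  0.019]
(361, 180) [ 0.604 -0.073  0.002]
(510, 223) [ 0.489 -0.42   0.087]
(337, 145) [ 0.689 -0.009  0.037]
(310, 150) [ 0.684  0.062 -0.002]
(302, 200) [0.549 0.082 0.012]
(100, 20) [0.701 0.274 0.624]
(300, 20) [nan nan nan]
(300, 42) [0.686 0.051 0.6  ]
(320, 292) [ 0.312  0.034 -0.002]
(163, 90) [0.629 0.21  0.598]
(165, 170) [0.603 0.379 0.17 ]
(575, 200) [ 0.54  -0.542  0.143]
```

View pics/t_tester.png

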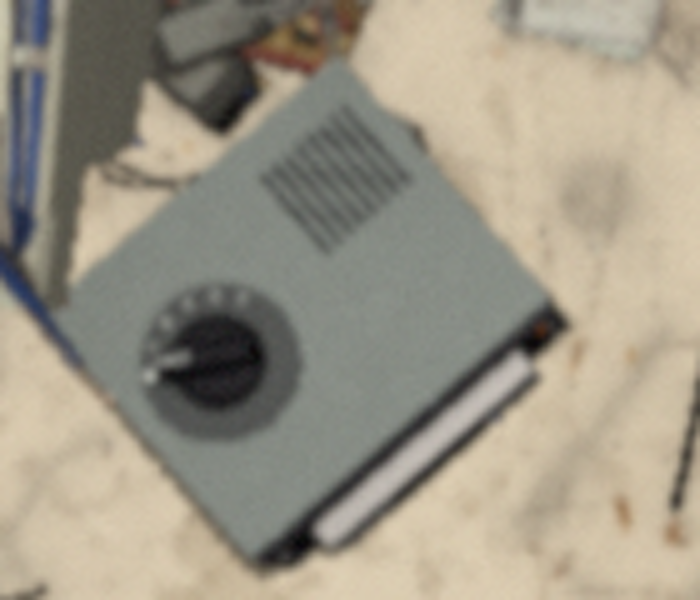

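View pics/t_mid.png

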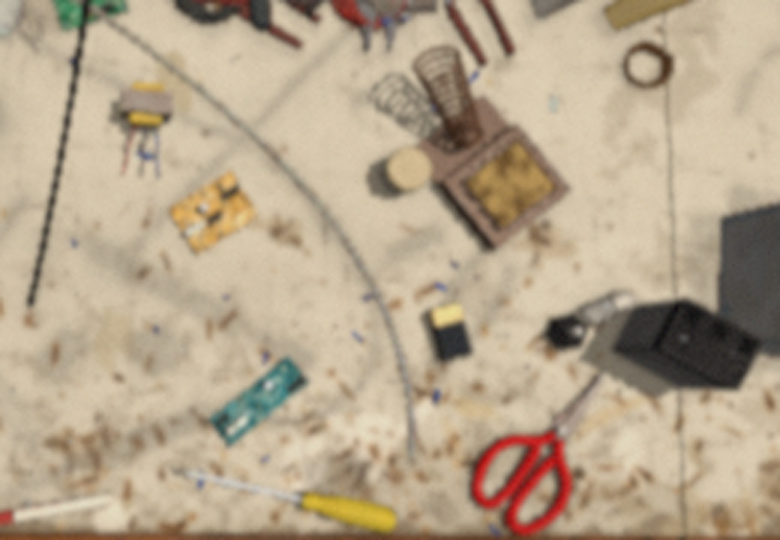

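```bash
python3 - <<'E'
from h import *
z=np.load("pics/top0.npz");p,d=z['p'],z['d'];W=world("top",d)
m=np.zeros(d.shape,np.uint8);m[115:228,170:285]=1
m&=((W[...,2]>.066)&(W[...,2]<.085)).astype(np.uint8)
pts=W[m>0][:,:2].astype(np.float32)*1000
print(len(pts),cv2.minAreaRect(pts), W[m>0][:,2].mean())
b=cv2.boxPoints(cv2.minAreaRect(pts));print(b)
# knob
k=np.zeros(d.shape,np.uint8);k[165:200,185:225]=1
k&=(W[...,2]>.095).astype(np.uint8)
q=W[k>0];print("bar",len(q),cv2.minAreaRect((q[:,:2]*1000).astype(np.float32)),q[:,2].mean())
k=np.zeros(d.shape,np.uint8);k[165:200,185:225]=1;k&=((W[...,2]>.079)).astype(np.uint8)
q=W[k>0];print("skirt",len(q),cv2.minEnclosingCircle((q[:,:2]*1000).astype(np.float32)))
# board
hsv=cv2.cvtColor(p,cv2.COLOR_RGB2HSV)
s=hsv[225:260,355:395];print(hsv[242,377],hsv[230,350])
m=np.zeros(d.shape,np.uint8);m[220:265,350:400]=((s:=hsv[220:265,350:400])[...,0]>70)&(s[...,0]<105)&(s[...,1]>60)
q=W[m>0];print("board",len(q),cv2.minAreaRect((q[:,:2]*1000).astype(np.float32)),q[:,2].min(),q[:,2].max(),np.median(q[:,2]))
h,w=W.shape[:2]
print(np.round(W[228:256,355:400,2]*1000).astype(int)[::2,::2])
crop(p,345,215,410,270,12,"pics/t_board.png")
z=np.load("pics/scene0.npz");ps=z['p'];crop(ps,355,170,455,240,8,"pics/s_board.png");crop(ps,205,200,335,320,6,"pics/s_tester.png")
E
```

```text
5181 ((613.5564575195312, 270.57568359375), (172.07310485839844, 196.455322265625), 41.37940216064453) 0.0725952593476194
[[484.0664  287.40692]
 [613.93164 139.99689]
 [743.0465  253.74445]
 [613.1813  401.15448]]
bar 116 ((586.898193359375, 308.0223388671875), (12.526702880859375, 47.40093231201172), 11.220803260803223) 0.1038709311036612
skirt 287 ((586.5499877929688, 308.08990478515625), 24.048511505126953)
[ 82  69 152] [ 19  57 192]
board 216 ((438.5428771972656, -110.68003845214844), (25.155357360839844, 84.60322570800781), 38.95600891113281) -0.0026960069992656432 0.010652957381011463 0.0025933265706870046
[[                   0                   -1                    0
                    -1                   -6                   -5
                    -4                   -2                    0
                    -2                   -1                   -3
                     0                   -6                   -2
                    -1                    0                   -3
                    -4                   -1                    0
                     1 
[... 5883 characters left out ...]
     -3                   -1
                    -1                   -3                   -5
                    -1                   -3]
 [                  -2                   -1                   -4
                    -4                    0                    3
                    11                    5                    3
                    -2                    0                   -2
                    -2                   -1                   -4
                    -1                    1                   -4
                    -2                   -2                   -5
                     1                    0]]<stdin>:20: RuntimeWarning: invalid value encountered in cast
```

View pics/t_board.png

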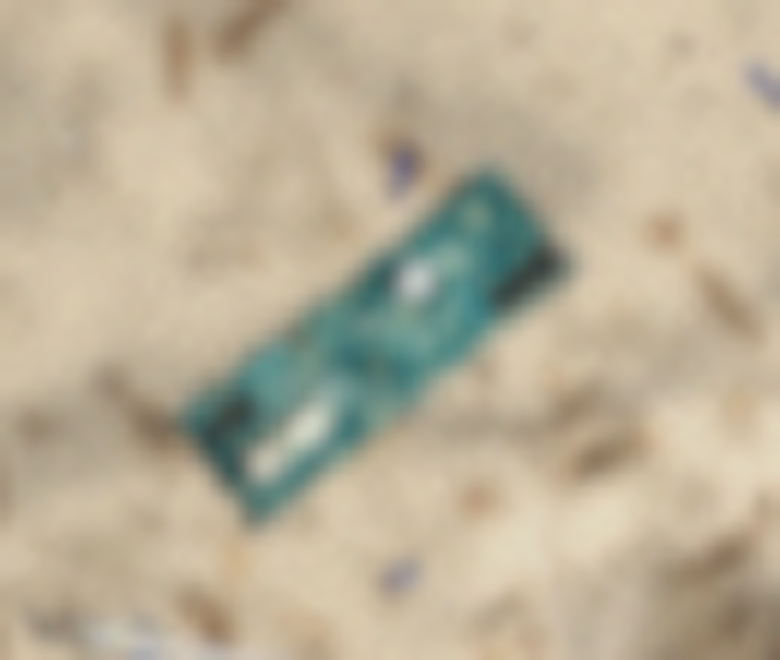

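View pics/s_board.png

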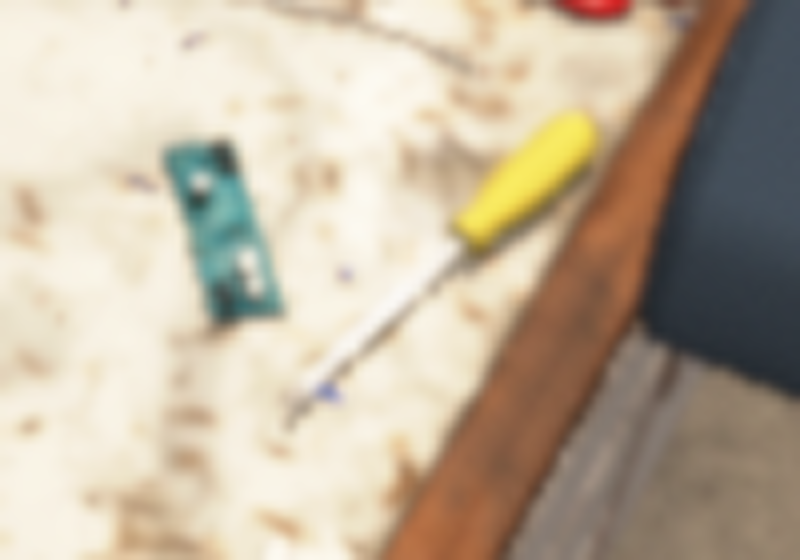

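View pics/s_tester.png

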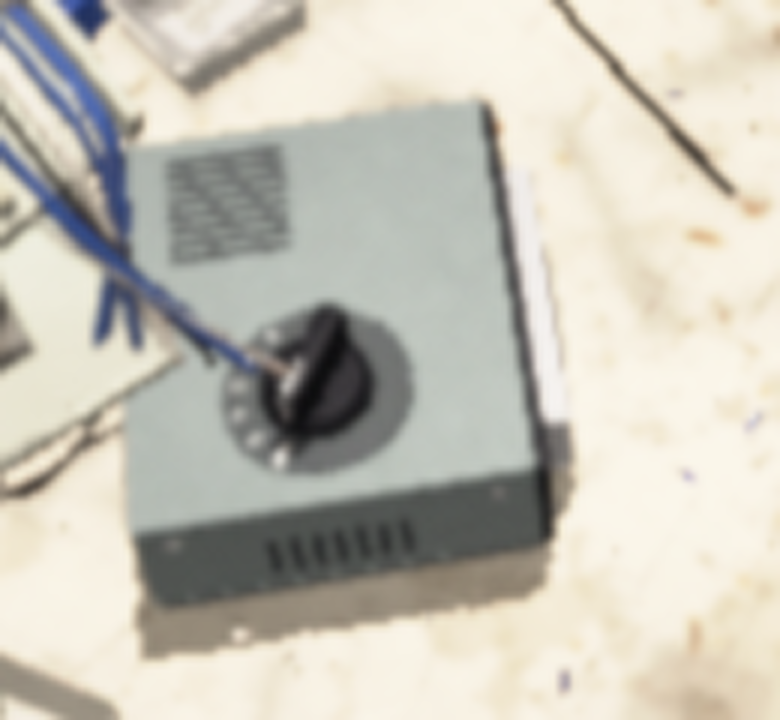

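```bash
python3 - <<'E'
from h import *
z=np.load("pics/top0.npz");p,d=z['p'],z['d'];W=world("top",d)
zs=np.load("pics/scene0.npz");Ws=world("scene",zs['d'])
# height map, 20mm cells, x .3...8, y -.3..0.6 max of both
P=np.concatenate([W.reshape(-1,3),Ws.reshape(-1,3)]);P=P[np.isfinite(P).all(1)]
for nm,Q in(("both",P),):
    xs=np.arange(.30,.84,.02);ys=np.arange(.56,.04,-.02)
    print(nm,"cols y",[int(round(y*100)) for y in ys])
    for x in xs[::-1]:
        r=[]
        for y in ys:
            m=(abs(Q[:,0]-x)<.01)&(abs(Q[:,1]-y)<.01)&(Q[:,2]<.7)
            r.append("%4d"%(Q[m,2].max()*1000) if m.any() else "   .")
        print("%.2f"%x,"".join(r))
# blue cable and beam in scene
for u,v in[(230,352),(245,363),(225,345),(215,325),(210,318),(218,240),(190,190),(170,160),(150,150),(270,240),(180,290),(220,255)]:
    print("scene",(u,v),np.round(Ws[v,u],3))
for u,v in[(326,232),(133,95),(230,160),(280,198),(300,212)]: print("cord",(u,v),np.round(Ws[v,u],3))
print(px("scene",[.549,.082,.0]),px("top",Ws[225,316]),px("scene",W[50,327]))
E
```

```text
both cols y [56, 54, 52, 50, 48, 46, 44, 42, 40, 38, 36, 34, 32, 30, 28, 26, 24, 22, 20, 18, 16, 14, 12, 10, 8, 6]
0.82  301 305 302 275 276 274 276 284 285 335 625 665 665 337 341   4 422 493 404 386 422 205  47  46  42   8
0.80  255 298 302 297 293 289 284 271 277 338 625 669 669 337 343  15 454 506 438 452 235 199 172 146 125   9
0.78  243 250 253 254 285 284 284 277 264 625 625 672 674 333 332  29 483 520 467  47  44  46  53 133 123 104
0.76  235 237 239 246 247 249 266 270 261 625 625 625 676 671 663 651 639 637 635 627  44  46  43  43  35  91
0.74  227 229 650 682 699 699 699 699 699 625 625 625 625 670 664 658 650 644 636 630 625   5   4  31  26   7
0.72  455 625 625 660 699 696 695 650 697 625 625 625 626 625 625 625 625 625 625 625 625 624 624 624 624 624
0.70  625 626 626 626 626 626 626 626 626 627 627 626 626 626 626 626 626 626 626 626 626 626 625 625 625 625
0.68  625 625 625 626 625 626 626 626 625 626 625 625 625 626 626 625 626 625 626 625 625 625 625 625 624 625
0.66  445 445 445 439 187 186 186   5   4 281 269 272 278  77  77  78 582 602 601  76  72   1   2   3   3
[... 2100 characters left out ...]
cene (215, 325) [0.609 0.467 0.004]
scene (210, 318) [0.633 0.46  0.001]
scene (218, 240) [0.626 0.369 0.227]
scene (190, 190) [0.718 0.332 0.298]
scene (170, 160) [0.791 0.306 0.329]
scene (150, 150) [0.772 0.349 0.399]
scene (270, 240) [0.609 0.233 0.074]
scene (180, 290) [nan nan nan]
scene (220, 255) [0.625 0.378 0.182]
cord (326, 232) [0.523 0.091 0.005]
cord (133, 95) [0.974 0.222 0.38 ]
cord (230, 160) [0.838 0.102 0.141]
cord (280, 198) [ 0.714  0.051 -0.001]
cord (300, 212) [0.629 0.066 0.   ]
(np.float64(319.90350890048876), np.float64(226.88595957897434)) (np.float64(302.10027984443263), np.float64(195.52152770224424)) (np.float64(276.5467995278193), np.float64(2.531860696334803))
```

```bash
python3 - <<'E'
from h import *
z=np.load("pics/top0.npz");p,d=z['p'],z['d'];W=world("top",d)
zs=np.load("pics/scene0.npz");Ws=world("scene",zs['d'])
for n,Q in(("top",W),("scene",Ws)):
    m=(Q[...,2]>.115)&(Q[...,2]<.5)&(abs(Q[...,0]-.587)<.1)&(abs(Q[...,1]-.308)<.09)
    v,u=np.nonzero(m); q=Q[m]
    o=np.argsort(np.hypot(q[:,0]-.587,q[:,1]-.308))[:400]
    print(n,len(q)); 
    for i in o[:120:4]: print(u[i],v[i],np.round(q[i]*1000).astype(int),int(1000*np.hypot(q[i,0]-.587,q[i,1]-.308)))
crop(p,130,30,230,215,4,"pics/t_cab.png");crop(zs['p'],130,140,280,290,5,"pics/s_cab.png")
E
```

```text
top 1573
181 184 [572 344 163] 39
184 188 [564 341 153] 39
180 181 [580 348 158] 41
180 182 [577 348 159] 41
179 183 [574 348 166] 41
179 181 [579 349 163] 41
179 179 [584 350 160] 42
175 152 [626 325 255] 42
176 152 [627 325 251] 43
176 178 [584 351 175] 43
177 181 [578 351 170] 43
176 177 [586 352 173] 44
176 179 [582 352 173] 44
173 151 [627 328 259] 44
178 183 [575 352 162] 45
178 152 [629 325 239] 45
173 173 [593 353 188] 45
177 151 [630 325 246] 46
178 151 [631 324 242] 46
175 179 [582 355 172] 46
173 175 [590 355 183] 47
179 150 [633 322 242] 47
172 150 [630 331 257] 48
173 149 [631 328 259] 48
175 148 [633 324 259] 48
171 173 [593 357 190] 49
173 177 [586 357 177] 49
175 147 [635 323 262] 50
170 154 [625 341 240] 50
171 153 [627 339 240] 50
scene 1956
250 260 [573 343 157] 38
249 259 [573 345 164] 40
246 258 [578 349 169] 41
246 260 [578 350 162] 42
243 257 [584 351 172] 43
246 261 [577 351 160] 44
244 259 [581 352 167] 44
241 256 [587 353 175] 45
244 260 [581 353 164] 45
240 255 [588 354 180] 46
241 257 [586 355 174] 46
240 257 [589 355 172] 47
228 221 [631 327 244] 47
236 251 [597 355 190] 48
226 217 [631 329 260] 48
235 250 [599 355 192] 48
239 257 [590 357 174] 49
240 260 [589 358 163] 49
238 256 [591 358 178] 50
225 217 [632 330 260] 50
237 255 [593 358 181] 50
225 216 [634 328 261] 50
236 255 [596 359 179] 51
233 249 [601 358 198] 51
224 217 [633 332 262] 51
225 220 [634 331 249] 52
234 252 [598 360 191] 52
224 223 [631 338 249] 53
225 228 [630 340 235] 53
224 224 [631 339 246] 53
```

View pics/t_cab.png

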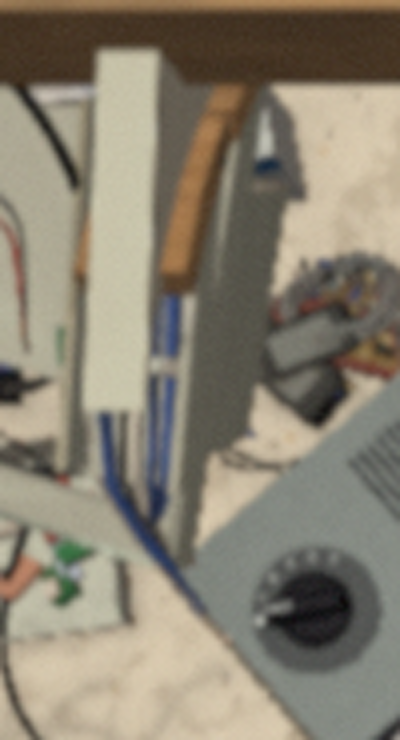

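View pics/s_cab.png

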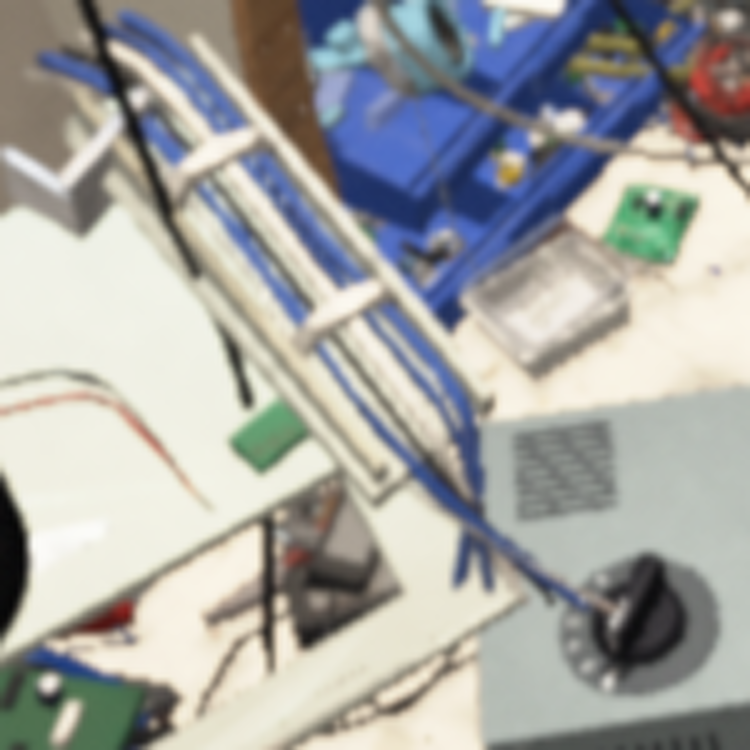

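```bash
cat >> h.py <<'E'
def onplane(n,u,v,z):
    c=bot.get_calibration(n);K=c["mtx"];T=c["pose"]
    r=np.stack([(u-K[0,2])/K[0,0],-(v-K[1,2])/K[1,1],-np.ones_like(u,float)],-1)@T[:3,:3].T
    s=(z-T[2,3])/r[...,2]
    return T[:3,3]+r*s[...,None]
E
python3 - <<'E'
from h import *
def board(n,box,z,lo,hi,s,k=6):
    p=np.load(f"pics/{n}0.npz")['p'];u0,v0,u1,v1=box
    c=cv2.resize(p[v0:v1,u0:u1],None,fx=k,fy=k,interpolation=cv2.INTER_CUBIC)
    h=cv2.cvtColor(c,cv2.COLOR_RGB2HSV);m=((h[...,0]>lo)&(h[...,0]<hi)&(h[...,1]>s)).astype(np.uint8)
    m=cv2.morphologyEx(m,cv2.MORPH_CLOSE,np.ones((25,25)))
    _,l,st,_=cv2.connectedComponentsWithStats(m);i=1+st[1:,4].argmax();m=l==i
    v,u=np.nonzero(m);u=u0+(u+.5)/k-.5;v=v0+(v+.5)/k-.5
    q=onplane(n,u,v,z)[:,:2]*1000
    return cv2.minAreaRect(q.astype(np.float32))
for s in(55,70,85):
    print("top",board("top",(350,220,400,265),.004,65,110,s)); print("scene",board("scene",(365,175,400,220),.004,65,110,s))
def tt(n,box,z):
    p=np.load(f"pics/{n}0.npz");u0,v0,u1,v1=box
    W=world(n,p['d'])
    m=np.zeros(p['d'].shape,bool);m[v0:v1,u0:u1]=1
    for lo,hi,zz,nm in((.097,.12,.107,"bar"),(.08,.12,.083,"skirt"),(.066,.08,.074,"box")):
        mm=m&(W[...,2]>lo)&(W[...,2]<hi)
        v,u=np.nonzero(mm);q=(onplane(n,u.astype(float),v.astype(float),zz)[:,:2]*1000).astype(np.float32)
        print(n,nm,len(q),cv2.minAreaRect(q),np.round(np.median(W[mm][:,2]),4))
        if nm=="bar":
            cc=q-q.mean(0);w,V=np.linalg.eigh(cc.T@cc);print("   mean",q.mean(0),np.degrees(np.arctan2(V[1,1],V[0,1])))
tt("top",(170,115,285,228),0);tt("scene",(225,215,300,300),0)
E
```

```text
top ((438.46148681640625, -110.49168395996094), (26.60871696472168, 85.35723114013672), 38.46665954589844)
scene ((440.5818786621094, -110.08023834228516), (25.871904373168945, 85.29804992675781), 38.96788024902344)
top ((438.4716491699219, -110.47319030761719), (25.279735565185547, 84.15007019042969), 38.528465270996094)
scene ((440.5174560546875, -109.85420227050781), (24.380781173706055, 83.37918090820312), 39.10940933227539)
top ((442.12847900390625, -115.20682525634766), (23.830890655517578, 71.11593627929688), 38.7787971496582)
scene ((445.1292724609375, -115.58375549316406), (22.649972915649414, 65.65116119384766), 39.58906936645508)
top bar 113 ((586.0852661132812, 306.4920349121094), (13.245729446411133, 47.4037971496582), 11.531315803527832) 0.1042
   mean [586.1192  306.66803] 102.29818
top skirt 273 ((587.91357421875, 309.62054443359375), (46.533599853515625, 44.545169830322266), 55.07342529296875) 0.0861
top box 5060 ((612.383056640625, 269.25909423828125), (172.20533752441406, 195.30958557128906), 41.69303512573242) 0.0723
scene bar 114 ((588.1234741210938, 311.1868591308594), (16.16779327392578, 50.79167938232422), 13.41619873046875) 0.1059
   mean [588.3373  311.34393] 102.83523
scene skirt 278 ((607.71142578125, 282.08770751953125), (116.85597229003906, 110.95909118652344), 24.998592376708984) 0.0895
scene box 3823 ((615.6552734375, 273.0561828613281), (169.78346252441406, 203.5443115234375), 40.990596771240234) 0.0748
```

```bash
cat >> h.py <<'E'
YAW=41.5; O=np.array([.6145,.2714])
from scipy.spatial.transform import Rotation as Rn
def tw(x,y):  # tester mm -> world m
    a=np.radians(YAW);c,s=np.cos(a),np.sin(a)
    return O+np.array([c*x-s*y,s*x+c*y])/1000
def tool(yaw,tilt=0):
    a=np.radians(yaw);z=np.array([np.cos(a),np.sin(a),0]);y=np.array([0,0,-1.]);R=np.stack([np.cross(y,z),y,z],1)
    return R@Rn.from_rotvec([0,0,np.radians(tilt)]).as_matrix()
def delta(p,R,s=None):
    s=s or bot.read_state();R0=s["tcp_rot"]
    print("t",round(s["time_s"],2),"pos",np.round(s["position"]*1000,1),"F",np.round(s["force"],1),"j",np.round(s["joint_positions"],0),"op",round(s["opening"],2))
    print("SHIFT",np.round(R0.T@(np.asarray(p)-s["position"])*1000,1),"ROT",np.round(Rn.from_matrix(R0.T@R).as_rotvec(degrees=True),1))
E
python3 -c "
from h import *
delta([*tw(-150,0),.2],tool(YAW-90))
p=np.load('pics/top0.npz')['p'];print(p[248:255:1,365:373].tolist());print(p[237:241,376:382].tolist())"
```

```text
t 0.1 pos [ 150.9 -605.9  243.7] F [ 0.3  0.8 -0.1] j [-86.  30.  82.  -0.  68. -10.] op 1.0
SHIFT [-528.7   45.1 -670. ] ROT [  0.1 -27.5  -0. ]
[[[65, 89, 84], [81, 117, 111], [95, 137, 130], [107, 145, 136], [117, 145, 136], [140, 157, 147], [157, 173, 161], [147, 171, 161]], [[60, 79, 75], [78, 107, 102], [95, 128, 121], [112, 137, 128], [145, 158, 145], [180, 186, 171], [187, 196, 181], [154, 175, 162]], [[63, 89, 87], [85, 112, 105], [108, 131, 121], [137, 146, 133], [180, 184, 168], [205, 208, 191], [195, 203, 188], [146, 166, 156]], [[80, 108, 100], [103, 121, 110], [138, 147, 132], [163, 169, 151], [192, 196, 179], [193, 202, 187], [166, 181, 172], [117, 148, 142]], [[106, 119, 110], [151, 154, 140], [176, 175, 159], [176, 180, 162], [166, 180, 164], [147, 169, 158], [120, 151, 143], [104, 139, 132]], [[121, 125, 116], [175, 174, 159], [189, 190, 173], [165, 174, 161], [131, 158, 148], [100, 138, 132], [101, 134, 128], [127, 149, 137]], [[111, 122, 114], [158, 163, 151], [163, 171, 159], [129, 152, 144], [97, 136, 130], [96, 131, 124], [131, 146, 132], [167, 169, 149]]]
[[[81, 110, 107], [79, 107, 105], [128, 143, 141], [166, 178, 175], [164, 180, 175], [138, 166, 159]], [[59, 98, 94], [88, 109, 108], [149, 157, 156], [186, 195, 190], [173, 184, 181], [126, 153, 146]], [[64, 108, 106], [93, 122, 119], [140, 157, 152], [166, 176, 172], [144, 163, 159], [108, 141, 136]], [[80, 124, 119], [102, 137, 129], [126, 153, 142], [130, 154, 144], [108, 141, 134], [91, 135, 130]]]
```

jog_arm:
  motion: [-529, 45, -670, 0, -27.5, 0, -529, 45, -670, 0, -27.5, 0, -529, 45, -670, 0, -27.5, 0, -529, 45, -670, 0, -27.5, 0, -529, 45, -670, 0, -27.5, 0, -529, 45, -670, 0, -27.5, 0, -529, 45, -670, 0, -27.5, 0, -529, 45, -670, 0, -27.5, 0, -529, 45, -670, 0, -27.5, 0, -529, 45, -670, 0, -27.5, 0, -529, 45, -670, 0, -27.5, 0, -529, 45, -670, 0, -27.5, 0, -529, 45, -670, 0, -27.5, 0, -529, 45, -670, 0, -27.5, 0, -529, 45, -670, 0, -27.5, 0, -529, 45, -670, 0, -27.5, 0, -529, 45, -670, 0, -27.5, 0, -529, 45, -670, 0, -27.5, 0]
  gripper: 0

```text
time_s: 2.35
position: [0.5023, 0.1702, 0.1997]
tcp_rot: [[-0.751, -0.0, 0.661], [-0.661, -0.0, -0.751], [0.0, -1.0, -0.0]]
force: [0.0, 1.1, -0.8]
opening: 0.004
```

```bash
python3 -c "
from h import *
delta([*tw(-150,0),.045],tool(YAW-90));delta([*tw(-109,0),.045],tool(YAW-90))"
```

```text
t 2.35 pos [502.3 170.2 199.7] F [ 0.   1.1 -0.8] j [ 7. 26. 98. -0. 55. 55.] op 0.0
SHIFT [ -1.1 154.7  -1.4] ROT [ 0.  -0.1  0. ]
t 2.35 pos [502.3 170.2 199.7] F [ 0.   1.1 -0.8] j [ 7. 26. 98. -0. 55. 55.] op 0.0
SHIFT [-42.1 154.7  -1.5] ROT [ 0.  -0.1  0. ]
```

jog_arm:
  motion: [0, 155, -1.5, 0, 0, 0, 0, 155, -1.5, 0, 0, 0, 0, 155, -1.5, 0, 0, 0, -38, 155, -1.5, 0, 0, 0, -38, 155, -1.5, 0, 0, 0]

```text
time_s: 2.98
position: [0.533, 0.1981, 0.0445]
tcp_rot: [[-0.749, 0.004, 0.662], [-0.662, 0.001, -0.749], [-0.004, -1.0, 0.002]]
force: [-0.5, -0.3, 0.8]
opening: 0.001
```

jog_arm:
  motion: [-2, 0, 0, 0, 0, 0, -4, 0, 0, 0, 0, 0, -4, 0, 0, 0, 0, 0]

```text
time_s: 3.35
position: [0.5328, 0.2, 0.0449]
tcp_rot: [[-0.75, 0.0, 0.662], [-0.662, 0.0, -0.75], [-0.0, -1.0, 0.0]]
force: [-0.7, 0.8, -0.3]
opening: 0.011
```

jog_arm:
  motion: [-2, 0, 0, 0, 0, 0, -4, 0, 0, 0, 0, 0, -6, 0, 0, 0, 0, 0, -6, 0, 0, 0, 0, 0]

```text
time_s: 3.85
position: [0.5353, 0.2029, 0.0444]
tcp_rot: [[-0.749, -0.005, 0.663], [-0.663, -0.002, -0.749], [0.006, -1.0, -0.002]]
force: [-3.8, -5.3, 4.0]
opening: 0.003
```

jog_arm:
  motion: [-3, 0, 0, 0, 0, 0, -6, 0, 0, 0, 0, 0, -9, 0, 0, 0, 0, 0, -9, 0, 0, 0, 0, 0]

```text
time_s: 4.35
position: [0.5407, 0.208, 0.0443]
tcp_rot: [[-0.748, -0.008, 0.663], [-0.663, -0.004, -0.748], [0.009, -1.0, -0.002]]
force: [-5.0, -8.6, 5.7]
opening: 0.005
```

jog_arm:
  motion: [-2, 0, 0, 0, 0, 0, -4, 0, 0, 0, 0, 0, -4, 0, 0, 0, 0, 0]

```text
time_s: 4.72
position: [0.5408, 0.2082, 0.0443]
tcp_rot: [[-0.747, -0.015, 0.664], [-0.664, -0.008, -0.747], [0.017, -1.0, -0.004]]
force: [-8.8, -16.1, 10.5]
opening: 0.01
```

jog_arm:
  motion: [55, 0, 0, 0, 0, 0, 110, 0, 0, 0, 0, 0, 130, 0, 0, 0, 0, 0, 130, -180, 0, 0, 0, 0, 130, -180, 0, 0, 0, 0, 130, -180, 0, 0, 0, 0, 130, -180, 0, 0, 0, 0]

```text
time_s: 5.6
position: [0.4531, 0.1272, 0.2289]
tcp_rot: [[-0.749, 0.012, 0.662], [-0.662, 0.001, -0.749], [-0.009, -1.0, 0.007]]
force: [0.2, -0.3, 0.1]
opening: 0.005
```

```bash
python3 - <<'E'
from h import *
a=np.radians(38.8)
delta([.4395,-.1103,.12],tool(38.8))
E
```

```text
t 5.6 pos [453.1 127.2 228.9] F [ 0.2 -0.3  0.1] j [  2.  19. 105.   0.  55.  51.] op 0.0
SHIFT [168.5 108.6 168.2] ROT [ -0.7 -87.3  -0.1]
```

Move to above the board, jaws half-open, then picture the drawer from there.

jog_arm:
  motion: [168.5, 108, 168, 0, -87.3, 0, 168.5, 108, 168, 0, -87.3, 0, 168.5, 108, 168, 0, -87.3, 0, 168.5, 108, 168, 0, -87.3, 0, 168.5, 108, 168, 0, -87.3, 0, 168.5, 108, 168, 0, -87.3, 0, 168.5, 108, 168, 0, -87.3, 0, 168.5, 108, 168, 0, -87.3, 0, 168.5, 108, 168, 0, -87.3, 0, 168.5, 108, 168, 0, -87.3, 0, 168.5, 108, 168, 0, -87.3, 0]
  gripper: 0.65

```text
time_s: 6.98
position: [0.4345, -0.1104, 0.116]
tcp_rot: [[0.625, -0.001, 0.781], [-0.781, 0.001, 0.625], [-0.001, -1.0, -0.0]]
force: [-0.1, 0.6, -0.4]
opening: 0.656
```

```bash
python3 - <<'E'
from h import *
for n in("scene","top"):
    p,d=bot.capture(n);cv2.imwrite(f"pics/{n}1.png",p[:,:,::-1]);np.savez(f"pics/{n}1.npz",p=p,d=d)
    if n=="top": crop(p,195,130,315,250,5,"pics/t_dr.png")
    else: crop(p,225,195,365,320,5,"pics/s_dr.png")
delta([.4395,-.1103,.0235],tool(38.8))
E
```

```text
t 7.08 pos [ 434.7 -110.5  116.3] F [ 0.9  0.7 -0.1] j [-29.  30. 114.   0.  36. -67.] op 0.65
SHIFT [ 2.9 92.8  3.9] ROT [ 0.  -0.1 -0. ]
```

View pics/t_dr.png

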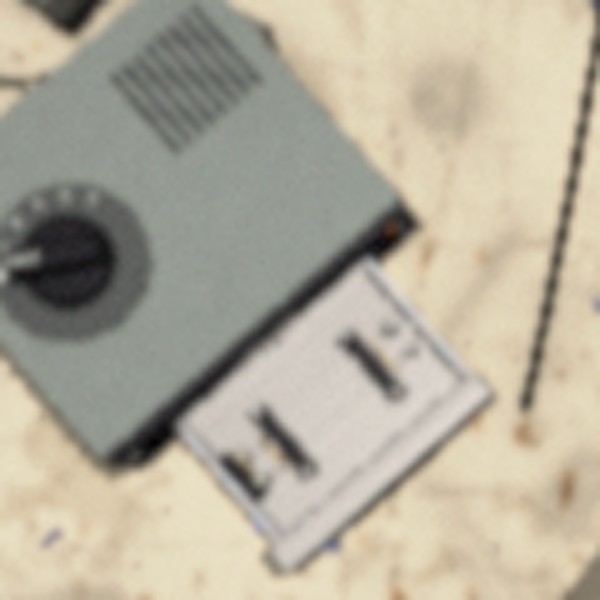

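View pics/s_dr.png

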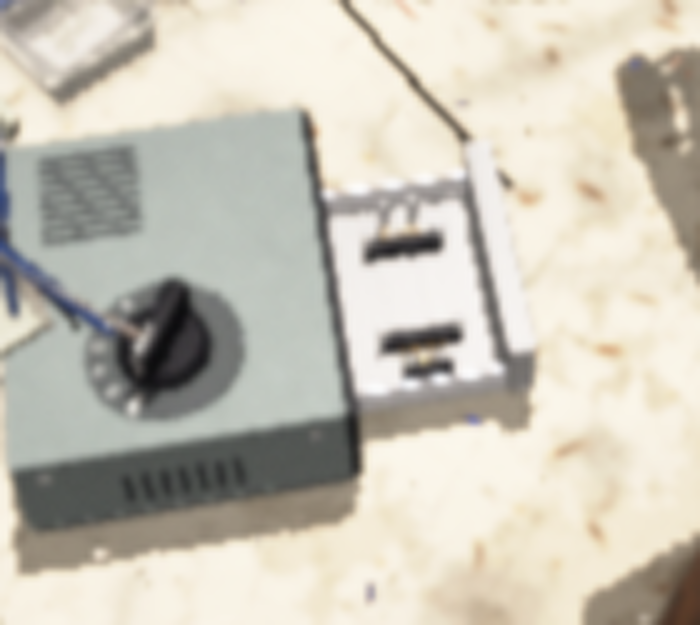

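View pics/scene1.png

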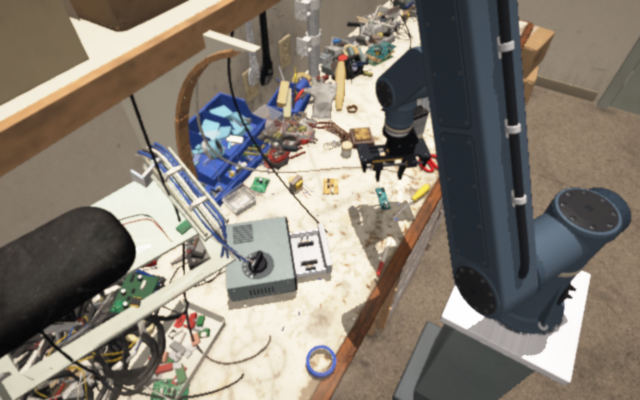

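```bash
python3 - <<'E'
from h import *
def inv(w):
    a=np.radians(YAW);c,s=np.cos(a),np.sin(a);d=(np.asarray(w)[...,:2]-O)*1000
    return np.stack([c*d[...,0]+s*d[...,1],-s*d[...,0]+c*d[...,1]],-1)
k=6
for n in("top","scene"):
    p=np.load(f"pics/{n}1.npz")['p']
    cs=np.array([px(n,[*tw(-126+a,b),.027]) for a in(-34,36) for b in(-60,62)])
    u0,v0=np.floor(cs.min(0)).astype(int);u1,v1=np.ceil(cs.max(0)).astype(int)
    c=cv2.resize(p[v0:v1,u0:u1],None,fx=k,fy=k,interpolation=cv2.INTER_CUBIC)
    g=cv2.cvtColor(c,cv2.COLOR_RGB2GRAY)
    v,u=np.mgrid[0:g.shape[0],0:g.shape[1]]
    T=inv(onplane(n,u0+(u+.5)/k-.5,v0+(v+.5)/k-.5,.027)); T=T-[-126,0]
    m=((g<105)&(abs(T[...,0])<33)&(abs(T[...,1])<64)).astype(np.uint8)
    _,l,st,_=cv2.connectedComponentsWithStats(m)
    for i in range(1,len(st)):
        if st[i,4]>250:
            q=T[l==i];print(n,st[i,4],"mean",np.round(q.mean(0),1),"rect",cv2.minAreaRect(q.astype(np.float32)))
E
```

```text
top 1170 mean [  2.5 -30.7] rect ((2.2090253829956055, -30.85614585876465), (33.4095344543457, 7.487076282501221), 1.6358530521392822)
top 1276 mean [ 1.9 28.9] rect ((1.9090452194213867, 28.9825382232666), (34.26797866821289, 8.128742218017578), 0.47566738724708557)
top 932 mean [ 1.3 56.3] rect ((1.3932123184204102, 55.86930847167969), (27.369346618652344, 7.583714008331299), 1.7775256633758545)
scene 1648 mean [  4.1 -28.6] rect ((4.280706405639648, -28.711421966552734), (11.602554321289062, 40.95772171020508), 88.73937225341797)
scene 1627 mean [ 3.7 31.5] rect ((3.5856761932373047, 31.611759185791016), (10.520959854125977, 40.25263214111328), 89.11622619628906)
scene 564 mean [ 2.4 49.7] rect ((2.53759765625, 49.83298110961914), (22.707223892211914, 6.644393444061279), 2.7577695846557617)
```

jog_arm:
  motion: [3, 60, 4, 0, 0, 0, 3, 83, 4, 0, 0, 0, 3, 88, 4, 0, 0, 0, 3, 88, 4, 0, 0, 0, 3, 88, 4, 0, 0, 0]

```text
time_s: 7.7
position: [0.4404, -0.1108, 0.0295]
tcp_rot: [[0.626, 0.002, 0.78], [-0.78, -0.001, 0.626], [0.002, -1.0, 0.001]]
force: [0.4, 0.3, 0.5]
opening: 0.654
```

```bash
python3 - <<'E'
from h import *
delta([.4395,-.1103,.0235],tool(38.8))
p,d=bot.capture("scene");crop(p,340,150,470,240,6,"pics/s_g.png")
p,d=bot.capture("top");crop(p,320,190,440,280,6,"pics/t_g.png")
E
```

```text
t 7.7 pos [ 440.4 -110.8   29.5] F [0.4 0.3 0.5] j [-28.  41. 115.   0.  24. -67.] op 0.65
SHIFT [-1.   6.  -0.4] ROT [-0.  -0.   0.1]
```

View pics/s_g.png

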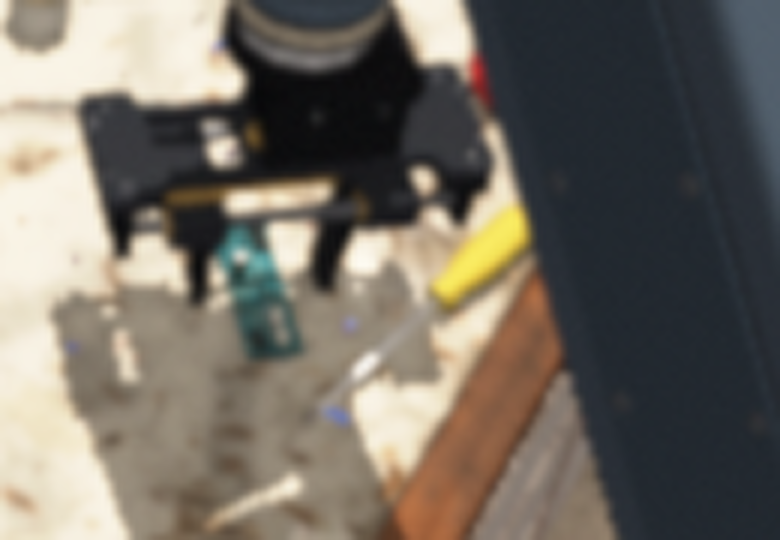

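View pics/t_g.png

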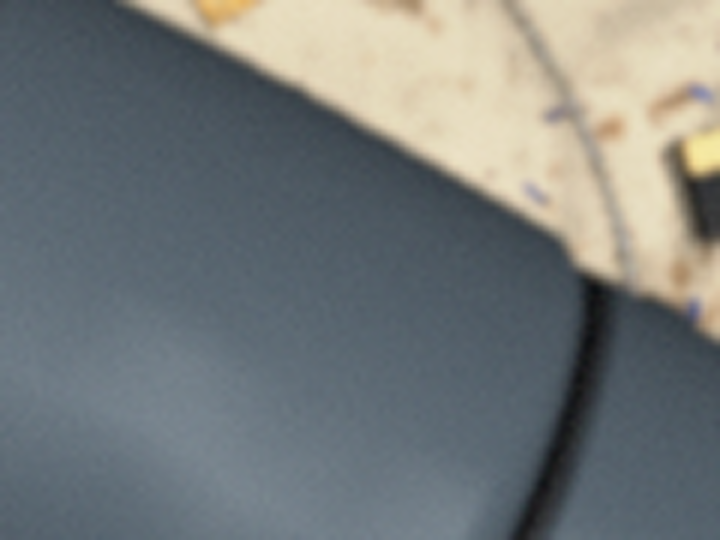

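jog_arm:
  motion: [-1, 3, -0.5, 0, 0, 0, -1, 6, -0.5, 0, 0, 0, -1, 6, -0.5, 0, 0, 0]

```text
time_s: 8.18
position: [0.4388, -0.11, 0.0225]
tcp_rot: [[0.626, -0.0, 0.78], [-0.78, 0.0, 0.626], [-0.0, -1.0, 0.0]]
force: [-0.2, 0.1, 0.8]
opening: 0.649
```

jog_arm:
  motion: [0, -0.5, 0, 0, 0, 0, 0, -0.5, 0, 0, 0, 0, 0, -0.5, 0, 0, 0, 0, 0, -0.5, 0, 0, 0, 0, 0, -0.5, 0, 0, 0, 0, 0, -0.5, 0, 0, 0, 0]
  gripper: 0.2

```text
time_s: 8.93
position: [0.4388, -0.11, 0.023]
tcp_rot: [[0.626, -0.0, 0.78], [-0.78, 0.0, 0.626], [-0.0, -1.0, -0.0]]
force: [0.1, 0.1, 0.0]
opening: 0.332
```

jog_arm:
  motion: [0, -15, 0, 0, 0, 0, 0, -40, 0, 0, 0, 0, 0, -80, 0, 0, 0, 0, 0, -130, 0, 0, 0, 0, 0, -130, 0, 0, 0, 0]

```text
time_s: 9.55
position: [0.4408, -0.111, 0.157]
tcp_rot: [[0.626, 0.008, 0.779], [-0.779, -0.004, 0.626], [0.009, -1.0, 0.004]]
force: [1.1, 0.5, -0.7]
opening: 0.33
```

```bash
python3 - <<'E'
from h import *
print(tw(-123.5,.2))
delta([*tw(-123.5,.2),.10],tool(42))
E
```

```text
[0.52187144 0.18971622]
t 9.55 pos [ 440.8 -111.   157. ] F [ 1.1  0.5 -0.7] j [-28.  26. 111.   0.  43. -67.] op 0.33
SHIFT [-184.1   56.4  251.3] ROT [-0.2 -3.2  0.5]
```

jog_arm:
  motion: [-30, 0, 41, 0, -0.5, 0, -60, 0, 83, 0, -1, 0, -92, 0, 125, 0, -1.5, 0, -122, 10, 167, 0, -2, 0, -153, 25, 209, 0, -2.6, 0, -175, 45, 240, 0, -3.2, 0, -184, 57, 251, 0, -3.2, 0, -184, 57, 251, 0, -3.2, 0, -184, 57, 251, 0, -3.2, 0]

```text
time_s: 10.68
position: [0.5189, 0.1894, 0.0962]
tcp_rot: [[0.668, -0.001, 0.744], [-0.744, -0.0, 0.668], [-0.0, -1.0, -0.001]]
force: [0.0, -0.8, -0.3]
opening: 0.337
```

```bash
python3 - <<'E'
from h import *
delta([*tw(-123.5,.2),.06],tool(42))
p,d=bot.capture("scene");crop(p,225,160,365,280,5,"pics/s_p.png");np.savez("pics/scene2.npz",p=p,d=d)
p,d=bot.capture("top");crop(p,195,130,315,250,5,"pics/t_p.png");np.savez("pics/top2.npz",p=p,d=d)
E
```

```text
t 10.68 pos [518.9 189.4  96.2] F [ 0.  -0.8 -0.3] j [  8.  37.  99.  -0.  43. -33.] op 0.34
SHIFT [ 1.8 36.2  2.5] ROT [ 0.1 -0.1 -0. ]
```

View pics/s_p.png

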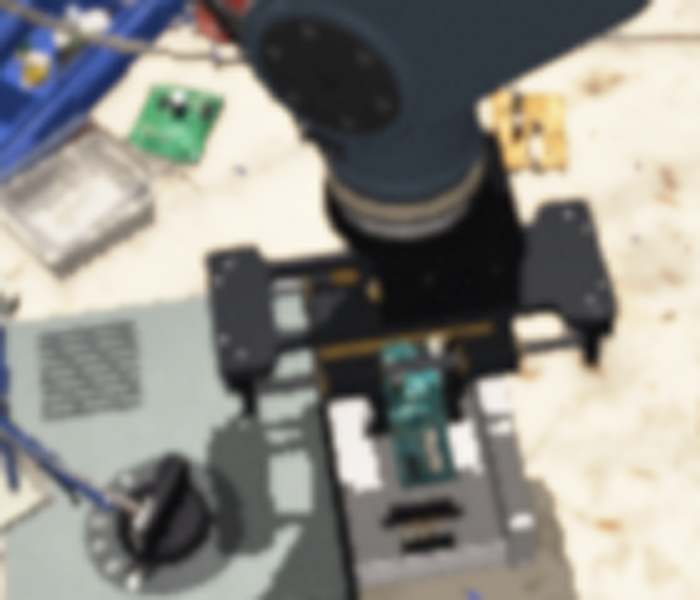

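View pics/t_p.png

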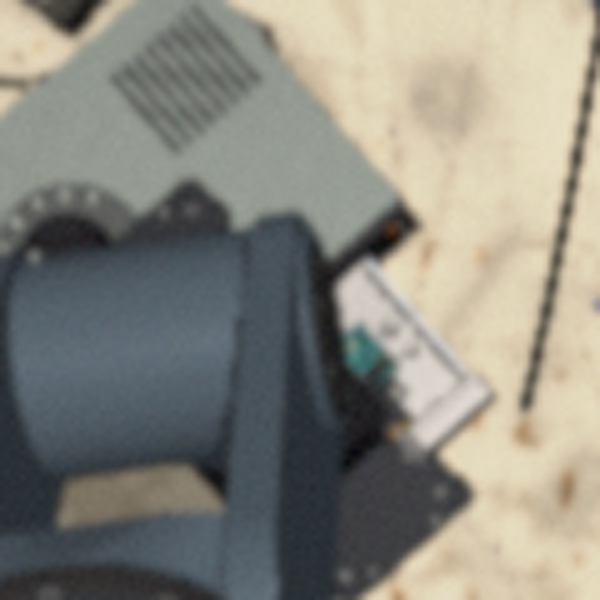

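```bash
python3 - <<'E'
from h import *
p=np.load("pics/scene2.npz")['p'];k=6
u0,v0,u1,v1=298,225,322,262
c=cv2.resize(p[v0:v1,u0:u1],None,fx=k,fy=k,interpolation=cv2.INTER_CUBIC)
h=cv2.cvtColor(c,cv2.COLOR_RGB2HSV);m=((h[...,0]>68)&(h[...,0]<105)&(h[...,1]>60)&(h[...,2]>50)).astype(np.uint8)
m=cv2.morphologyEx(m,cv2.MORPH_CLOSE,np.ones((19,19)))
_,l,st,_=cv2.connectedComponentsWithStats(m);m=l==1+st[1:,4].argmax()
cv2.imwrite("pics/m.png",np.hstack([cv2.resize(c[:,:,::-1],None,fx=3,fy=3),cv2.cvtColor(cv2.resize((m*255).astype(np.uint8),None,fx=3,fy=3),8)]))
v,u=np.nonzero(m)
q=onplane("scene",u0+(u+.5)/k-.5,v0+(v+.5)/k-.5,.0777)[:,:2]
s=bot.read_state();a=np.radians(42);d=(q-s["position"][:2])*1000
T=np.stack([np.cos(a)*d[:,0]+np.sin(a)*d[:,1],-np.sin(a)*d[:,0]+np.cos(a)*d[:,1]],1)
for y in range(10,52,2):
    w=T[abs(T[:,1]-y)<1];print(y,len(w),w[:,0].min().round(1) if len(w) else"",w[:,0].max().round(1) if len(w) else"")
E
```

```text
10 196 -12.7 11.8
12 132 -12.4 12.1
14 127 -12.0 12.4
16 127 -11.7 12.7
18 130 -11.7 13.0
20 130 -11.5 13.2
22 129 -11.3 13.2
24 127 -11.2 13.1
26 125 -11.2 12.9
28 122 -11.4 12.3
30 123 -11.4 11.9
32 133 -11.5 12.2
34 143 -11.5 12.5
36 152 -11.6 12.9
38 208 -12.0 13.1
40 237 -12.1 12.9
42 101 -11.5 11.1
44 0  
46 0  
48 0  
50 0
```

View pics/m.png

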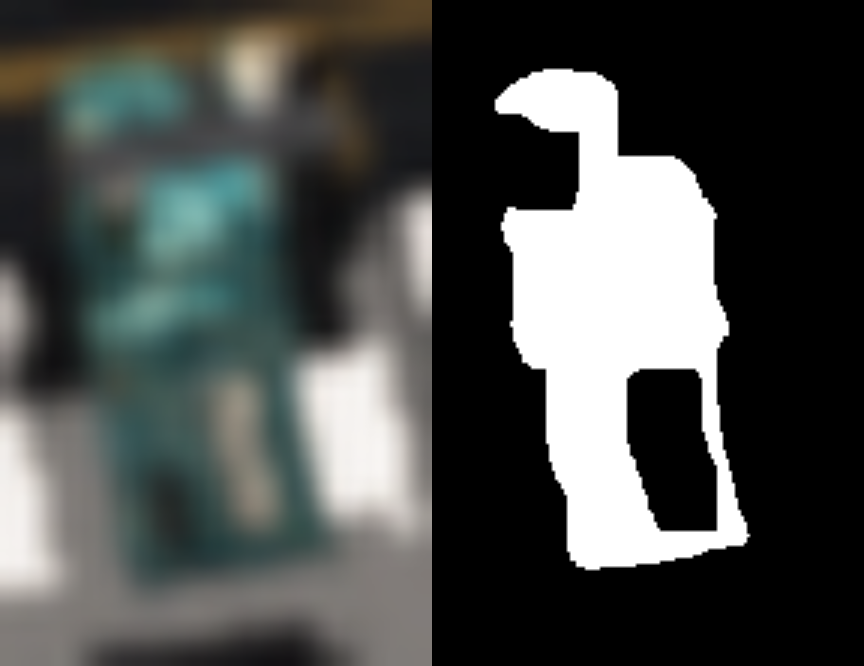

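jog_arm:
  motion: [1.5, 15, 2.5, 0, 0, 0, 1.5, 30, 2.5, 0, 0, 0, 1.5, 33, 2.5, 0, 0, 0, 1.5, 33, 2.5, 0, 0, 0, 1.5, 33, 2.5, 0, 0, 0]

```text
time_s: 11.4
position: [0.5223, 0.1913, 0.0632]
tcp_rot: [[0.669, 0.0, 0.743], [-0.743, 0.0, 0.669], [0.0, -1.0, 0.0]]
force: [0.1, -0.1, -0.2]
opening: 0.333
```

```bash
python3 - <<'E'
from h import *
delta([*tw(-123.5,.5),.0505],tool(42))
p,d=bot.capture("scene");crop(p,270,200,350,280,9,"pics/s_p3.png")
E
```

```text
t 11.4 pos [522.3 191.3  63.2] F [ 0.1 -0.1 -0.2] j [  9.  41. 100.   0.  40. -33.] op 0.33
SHIFT [ 0.6 12.7 -1.3] ROT [-0. -0.  0.]
```

View pics/s_p3.png

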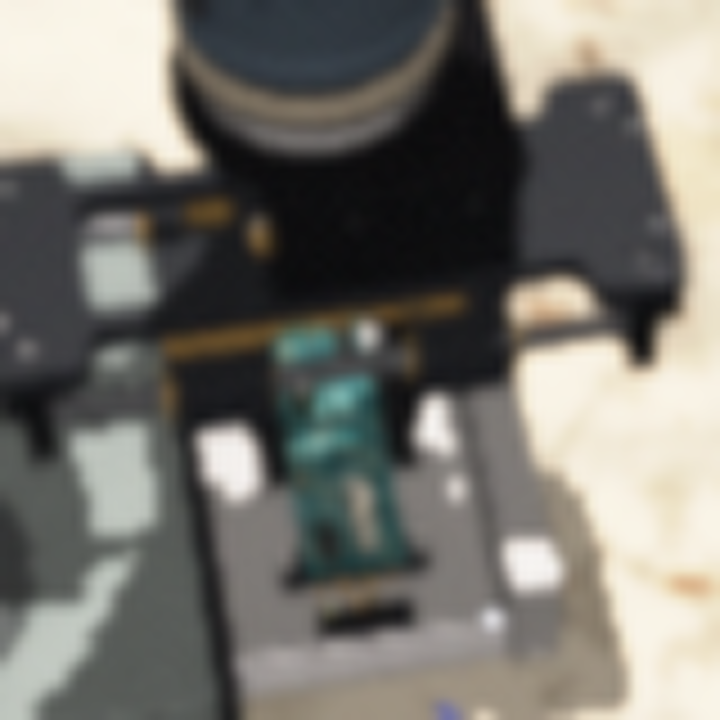

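jog_arm:
  motion: [0.5, 3, -1, 0, 0, 0, 0.5, 6, -1, 0, 0, 0, 0.5, 9, -1, 0, 0, 0, 0.5, 9, -1, 0, 0, 0]

```text
time_s: 11.95
position: [0.5215, 0.1901, 0.0537]
tcp_rot: [[0.669, -0.001, 0.744], [-0.744, -0.0, 0.669], [-0.0, -1.0, -0.001]]
force: [-0.6, 0.0, -0.0]
opening: 0.334
```

jog_arm:
  motion: [0, 1.5, 0, 0, 0, 0, 0, 3, 0, 0, 0, 0, 0, 3, 0, 0, 0, 0]

```text
time_s: 12.32
position: [0.5216, 0.1902, 0.0509]
tcp_rot: [[0.669, -0.0, 0.743], [-0.743, -0.0, 0.669], [-0.0, -1.0, -0.0]]
force: [-0.3, 0.3, 0.2]
opening: 0.337
```

jog_arm:
  motion: [0, 1, 0, 0, 0, 0, 0, 1, 0, 0, 0, 0]

```text
time_s: 12.58
position: [0.5217, 0.1901, 0.05]
tcp_rot: [[0.669, -0.0, 0.744], [-0.744, 0.0, 0.669], [-0.0, -1.0, -0.0]]
force: [0.3, 0.7, -0.1]
opening: 0.332
```

jog_arm:
  motion: [0, 0.7, 0, 0, 0, 0, 0, 0.7, 0, 0, 0, 0]

```text
time_s: 12.82
position: [0.5218, 0.1901, 0.0499]
tcp_rot: [[0.669, 0.0, 0.743], [-0.743, 0.0, 0.669], [0.0, -1.0, 0.0]]
force: [-0.4, -0.8, 5.4]
opening: 0.335
```

jog_arm:
  motion: [0, -0.7, 0, 0, 0, 0, 0, -0.7, 0, 0, 0, 0, 0, -0.7, 0, 0, 0, 0, 0, -0.7, 0, 0, 0, 0]
  gripper: 0.46

```text
time_s: 13.32
position: [0.5217, 0.1901, 0.0499]
tcp_rot: [[0.669, -0.0, 0.744], [-0.744, -0.0, 0.669], [-0.0, -1.0, -0.0]]
force: [0.0, 0.7, -0.1]
opening: 0.454
```

jog_arm:
  motion: [0, -20, 0, 0, 0, 0, 0, -50, 0, 0, 0, 0, 0, -100, 0, 0, 0, 0, 40, -150, -50, 0, 0, 0, 80, -150, -100, 0, 0, 0, 120, -150, -140, 0, 0, 0, 120, -150, -140, 0, 0, 0]

```text
time_s: 14.2
position: [0.4979, 0.0041, 0.2005]
tcp_rot: [[0.665, 0.001, 0.747], [-0.747, -0.001, 0.665], [0.001, -1.0, 0.0]]
force: [0.2, 0.6, -0.4]
opening: 0.458
```

```bash
python3 - <<'E'
from h import *
for n in("scene","top"):
    p,d=bot.capture(n);np.savez(f"pics/{n}3.npz",p=p,d=d)
    if n=="top": crop(p,225,180,305,250,9,"pics/t_n.png")
    else: crop(p,275,210,345,280,9,"pics/s_n.png")
delta([*tw(-215,0),.2],tool(YAW-90))
delta([*tw(-215,0),.045],tool(YAW-90))
E
```

```text
t 14.3 pos [497.8   6.3 200. ] F [-0.   0.5  0. ] j [-12.  24. 103.   0.  53. -54.] op 0.47
SHIFT [-1.21e+02  1.00e-01  4.87e+01] ROT [ 0.  90.3 -0. ]
t 14.3 pos [497.8   6.3 200. ] F [-0.   0.5  0. ] j [-12.  24. 103.   0.  53. -54.] op 0.47
SHIFT [-121.   155.1   48.7] ROT [ 0.  90.3 -0. ]
```

View pics/t_n.png

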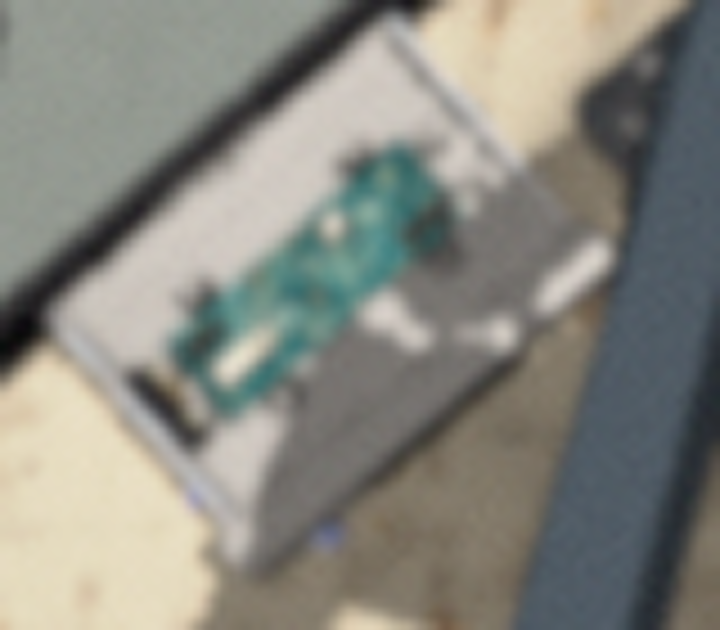

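View pics/s_n.png

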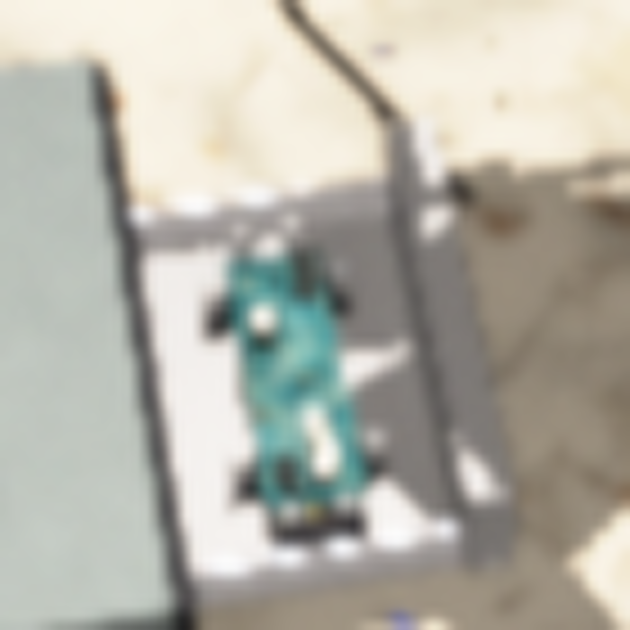

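jog_arm:
  motion: [-121, 0, 48.5, 0, 90.3, 0, -121, 0, 48.5, 0, 90.3, 0, -121, 0, 48.5, 0, 90.3, 0, -121, 0, 48.5, 0, 90.3, 0, -121, 0, 48.5, 0, 90.3, 0, -121, 0, 48.5, 0, 90.3, 0, -121, 0, 48.5, 0, 90.3, 0, -121, 0, 48.5, 0, 90.3, 0, -121, 0, 48.5, 0, 90.3, 0, -121, 60, 48.5, 0, 90.3, 0, -121, 120, 48.5, 0, 90.3, 0, -121, 155, 48.5, 0, 90.3, 0, -121, 155, 48.5, 0, 90.3, 0, -121, 155, 48.5, 0, 90.3, 0]
  gripper: 0

```text
time_s: 16.05
position: [0.4534, 0.1307, 0.0457]
tcp_rot: [[-0.746, 0.001, 0.666], [-0.666, 0.0, -0.746], [-0.001, -1.0, 0.001]]
force: [1.1, 0.7, -0.2]
opening: 0.001
```

```bash
python3 - <<'E'
from h import *
delta([*tw(-188,0),.045],tool(YAW-90))
delta([*tw(-97,0),.045],tool(YAW-90))
E
```

```text
t 16.05 pos [453.4 130.7  45.7] F [ 1.1  0.7 -0.2] j [  2.  39. 112.   0.  28.  51.] op 0.0
SHIFT [-25.9   0.7   1.5] ROT [-0.   0.3 -0.1]
t 16.05 pos [453.4 130.7  45.7] F [ 1.1  0.7 -0.2] j [  2.  39. 112.   0.  28.  51.] op 0.0
SHIFT [-116.9    0.8    1.9] ROT [-0.   0.3 -0.1]
```

jog_arm:
  motion: [-15, 0, 1.5, 0, 0.3, 0, -22, 0, 1.5, 0, 0.3, 0, -25, 0, 1.5, 0, 0.3, 0, -28, 0, 1.5, 0, 0.3, 0, -32, 0, 1.5, 0, 0.3, 0, -38, 0, 1.5, 0, 0.3, 0, -45, 0, 1.5, 0, 0.3, 0, -53, 0, 1.5, 0, 0.3, 0, -61, 0, 1.5, 0, 0.3, 0, -69, 0, 1.5, 0, 0.3, 0, -77, 0, 1.5, 0, 0.3, 0, -85, 0, 1.5, 0, 0.3, 0, -92, 0, 1.5, 0, 0.3, 0, -98, 0, 1.5, 0, 0.3, 0, -103, 0, 1.5, 0, 0.3, 0, -106, 0, 1.5, 0, 0.3, 0, -106, 0, 1.5, 0, 0.3, 0]

```text
time_s: 18.18
position: [0.5316, 0.1986, 0.0449]
tcp_rot: [[-0.75, -0.004, 0.661], [-0.661, -0.001, -0.75], [0.004, -1.0, -0.002]]
force: [-4.2, -3.9, 3.6]
opening: 0.007
```

```bash
python3 - <<'E'
from h import *
delta([*tw(-97,0),.045],tool(YAW-90))
E
```

```text
t 18.18 pos [531.6 198.6  44.9] F [-4.2 -3.9  3.6] j [ 9. 43. 98. -0. 39. 58.] op 0.01
SHIFT [-13.3  -0.2   0.4] ROT [ 0.1 -0.1  0.2]
```

jog_arm:
  motion: [-4, 0, 0, 0, 0, 0, -8, 0, 0, 0, 0, 0, -11, 0, 0, 0, 0, 0, -14, 0, 0, 0, 0, 0, -14, 0, 0, 0, 0, 0]

```text
time_s: 18.8
position: [0.5412, 0.2073, 0.0447]
tcp_rot: [[-0.75, -0.006, 0.661], [-0.661, -0.002, -0.75], [0.006, -1.0, -0.002]]
force: [-5.1, -6.8, 5.7]
opening: 0.003
```

jog_arm:
  motion: [-2, 0, 0, 0, 0, 0, -4, 0, 0, 0, 0, 0, -4, 0, 0, 0, 0, 0]

```text
time_s: 19.18
position: [0.5413, 0.2075, 0.0447]
tcp_rot: [[-0.749, -0.013, 0.662], [-0.662, -0.006, -0.749], [0.014, -1.0, -0.004]]
force: [-9.4, -14.1, 9.9]
opening: 0.003
```

Hard stop reached again (17 N). Back off slowly, then clear.

jog_arm:
  motion: [3, 0, 0, 0, 0, 0, 6, 0, 0, 0, 0, 0, 10, 0, 0, 0, 0, 0, 16, 0, 0, 0, 0, 0, 24, 0, 0, 0, 0, 0, 60, 0, 0, 0, 0, 0, 90, -50, 0, 0, 0, 0, 90, -110, 0, 0, 0, 0, 90, -170, 0, 0, 0, 0, 90, -170, 0, 0, 0, 0]

```text
time_s: 20.42
position: [0.4833, 0.1521, 0.22]
tcp_rot: [[-0.751, 0.014, 0.661], [-0.661, 0.002, -0.751], [-0.012, -1.0, 0.008]]
force: [0.1, 0.2, 0.7]
opening: 0.005
```

```bash
python3 - <<'E'
from h import *
for n in("scene","top"):
    p,d=bot.capture(n);np.savez(f"pics/{n}4.npz",p=p,d=d)
    if n=="top": crop(p,165,110,325,250,5,"pics/t_4.png")
    else: crop(p,205,190,355,310,5,"pics/s_4.png")
K=tw(4,46)
for tilt in(35,-35):
  R=tool(11.5,tilt);print(R)
R=tool(11.5+0,-35)
E
```

```text
[[ 0.16331265 -0.11435275  0.9799247 ]
 [-0.80270733  0.56206172  0.19936793]
 [-0.57357644 -0.81915204  0.        ]]
[[ 0.16331265  0.11435275  0.9799247 ]
 [-0.80270733 -0.56206172  0.19936793]
 [ 0.57357644 -0.81915204  0.        ]]
```

View pics/s_4.png

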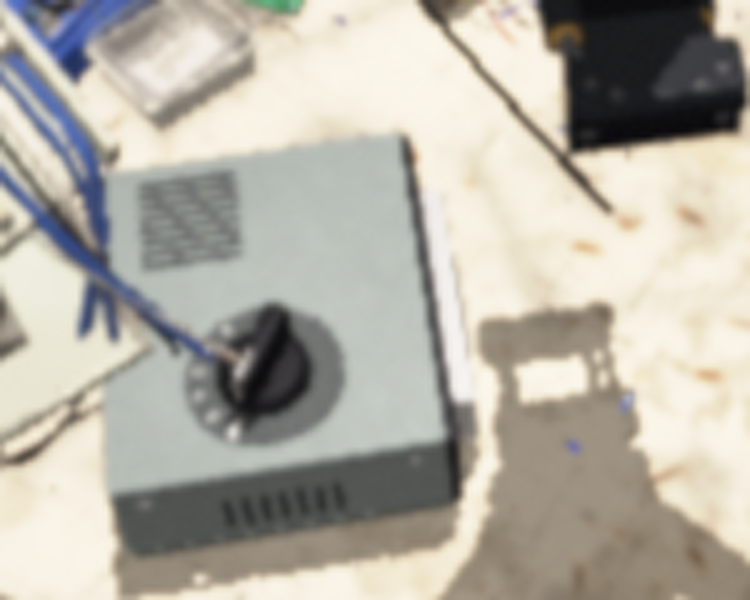

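View pics/t_4.png

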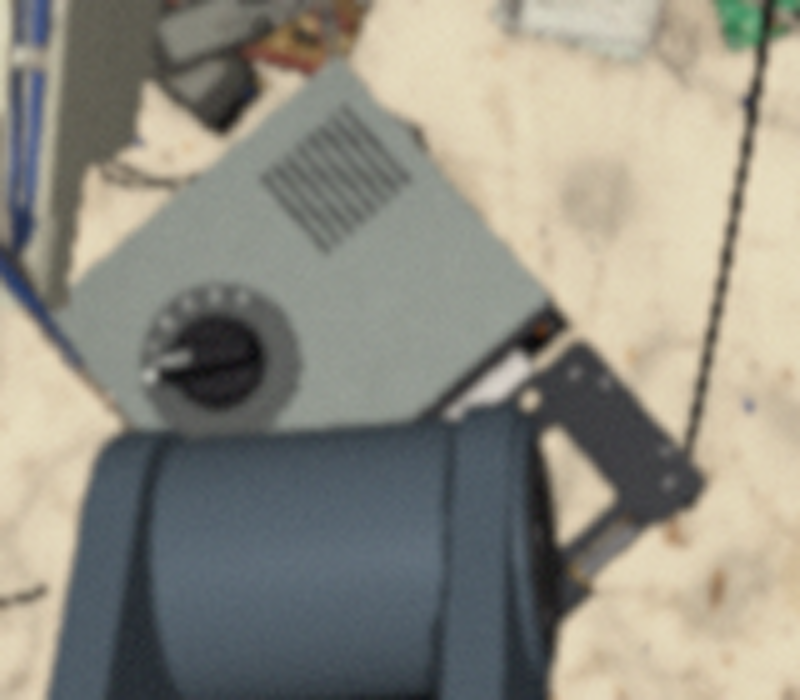

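```bash
python3 - <<'E'
from h import *
for f in("scene0","top0"):
    W=world(f[:-1],np.load(f"pics/{f}.npz")['d']).reshape(-1,3)
    m=(W[:,0]>.45)&(W[:,0]<.70)&(W[:,1]>.0)&(W[:,1]<.4)&(W[:,2]>.2)
    q=W[m]
    for x in np.arange(.46,.70,.02):
        r=q[abs(q[:,0]-x)<.01]
        if len(r): print(f,"x%.2f"%x,len(r),[ (round(a,2),int(r[abs(r[:,1]-a)<.015][:,2].min()*1000),int(r[abs(r[:,1]-a)<.015][:,2].max()*1000)) for a in np.arange(.0,.4,.03) if (abs(r[:,1]-a)<.015).any()])
for f in("scene4","top4"):
    W=world(f[:-1],np.load(f"pics/{f}.npz")['d']).reshape(-1,3)
    q=W[(W[:,0]>.3)&(W[:,0]<.6)&(W[:,1]>-.05)&(W[:,1]<.3)&(W[:,2]>.15)&(W[:,2]<.9)]
    for x in np.arange(.3,.6,.03):
        r=q[abs(q[:,0]-x)<.015]
        if len(r):print(f,"arm x%.2f"%x,r[:,2].max().round(3), r[r[:,2].argmax(),1].round(2))
E
```

```text
scene0 x0.58 29 [(np.float64(0.21), 599, 601)]
scene0 x0.60 107 [(np.float64(0.21), 595, 601), (np.float64(0.24), 598, 600), (np.float64(0.36), 200, 214)]
scene0 x0.62 330 [(np.float64(0.21), 582, 601), (np.float64(0.24), 582, 601), (np.float64(0.33), 224, 259), (np.float64(0.36), 200, 238)]
scene0 x0.64 587 [(np.float64(0.21), 584, 601), (np.float64(0.24), 573, 590), (np.float64(0.33), 235, 268), (np.float64(0.36), 200, 262), (np.float64(0.39), 232, 273)]
scene0 x0.66 651 [(np.float64(0.21), 574, 602), (np.float64(0.24), 563, 598), (np.float64(0.33), 247, 277), (np.float64(0.36), 200, 281), (np.float64(0.39), 200, 280)]
scene0 x0.68 4183 [(np.float64(0.0), 577, 580), (np.float64(0.03), 577, 592), (np.float64(0.06), 577, 601), (np.float64(0.09), 577, 613), (np.float64(0.12), 577, 623), (np.float64(0.15), 577, 625), (np.float64(0.18), 578, 625), (np.float64(0.21), 564, 626), (np.float64(0.24), 551, 626), (np.float64(0.27), 576, 626), (np.float64(0.3), 284, 626), (np.float64(0.33), 254, 625), (np.float64(0.36), 208, 625), (np.float64(0.39), 201, 626)]
top0 x0.58 158 [(np.float64(0.21),
[... 820 characters left out ...]
64(0.24), 575, 625), (np.float64(0.27), 575, 624), (np.float64(0.3), 258, 624), (np.float64(0.33), 200, 625), (np.float64(0.36), 271, 625), (np.float64(0.39), 278, 624)]
scene4 arm x0.30 0.722 0.18
scene4 arm x0.33 0.714 0.17
scene4 arm x0.36 0.677 0.14
scene4 arm x0.39 0.635 0.14
scene4 arm x0.42 0.603 0.1
scene4 arm x0.45 0.584 0.09
scene4 arm x0.48 0.565 0.1
scene4 arm x0.51 0.546 0.1
scene4 arm x0.54 0.313 0.12
scene4 arm x0.57 0.602 0.22
top4 arm x0.30 0.675 0.09
top4 arm x0.33 0.706 0.14
top4 arm x0.36 0.674 0.14
top4 arm x0.39 0.633 0.13
top4 arm x0.42 0.598 0.09
top4 arm x0.45 0.579 0.1
top4 arm x0.48 0.56 0.11
top4 arm x0.51 0.541 0.1
top4 arm x0.54 0.311 0.11
top4 arm x0.57 0.6 0.2
```

```bash
python3 - <<'E'
from h import *
P=np.array([.5878,.3092,.0995]);R=tool(101.7-90,38);y=R[:,1]
T=P-.012*y; print("TCP",T,"y",y)
delta(T-.075*y,R)
E
```

```text
TCP [0.58929818 0.30196556 0.10895613] y [-0.12484833  0.60286976 -0.78801075]
t 20.52 pos [479.6 151.7 215.6] F [-0.5 -0.2 -0.9] j [  5.  23. 101.   0.  55.  53.] op 0.0
SHIFT [-158.7   47.9   -0.2] ROT [-20.1 -58.   34.3]
```

jog_arm:
  motion: [0, 40, 0, 0, 0, 0, 0, 40, 0, -6, -17, 10, 0, 40, 0, -12, -35, 20, 0, 40, 0, -20, -58, 34, 0, 40, 0, -20, -58, 34, 0, 40, 0, -20, -58, 34, 0, 40, 0, -20, -58, 34, -60, 44, 0, -20, -58, 34, -110, 48, 0, -20, -58, 34, -158, 48, 0, -20, -58, 34, -158, 48, 0, -20, -58, 34, -158, 48, 0, -20, -58, 34]
  gripper: 0.4

```text
time_s: 22.02
position: [0.5959, 0.2558, 0.1647]
tcp_rot: [[0.156, -0.131, 0.979], [-0.775, 0.598, 0.204], [-0.612, -0.791, -0.008]]
force: [-0.4, 0.6, 0.2]
opening: 0.394
```

```bash
python3 - <<'E'
from h import *
P=np.array([.5878,.3092,.0995]);R=tool(101.7-90,38);y=R[:,1]
T=P-.012*y
delta(T-.04*y,R);delta(T,R)
for n in("scene","top"):
    p,d=bot.capture(n);np.savez(f"pics/{n}5.npz",p=p,d=d)
    if n=="top": crop(p,145,90,305,230,5,"pics/t_5.png")
    else: crop(p,195,150,345,300,5,"pics/s_5.png")
E
```

```text
t 22.02 pos [595.9 255.8 164.7] F [-0.4  0.6  0.2] j [ -2.  41.  86.  39.  69. -34.] op 0.39
SHIFT [-2.5 32.6  3.1] ROT [ 0.4 -0.3  0.3]
t 22.02 pos [595.9 255.8 164.7] F [-0.4  0.6  0.2] j [ -2.  41.  86.  39.  69. -34.] op 0.39
SHIFT [-2.7 72.6  3.4] ROT [ 0.4 -0.3  0.3]
```

View pics/s_5.png

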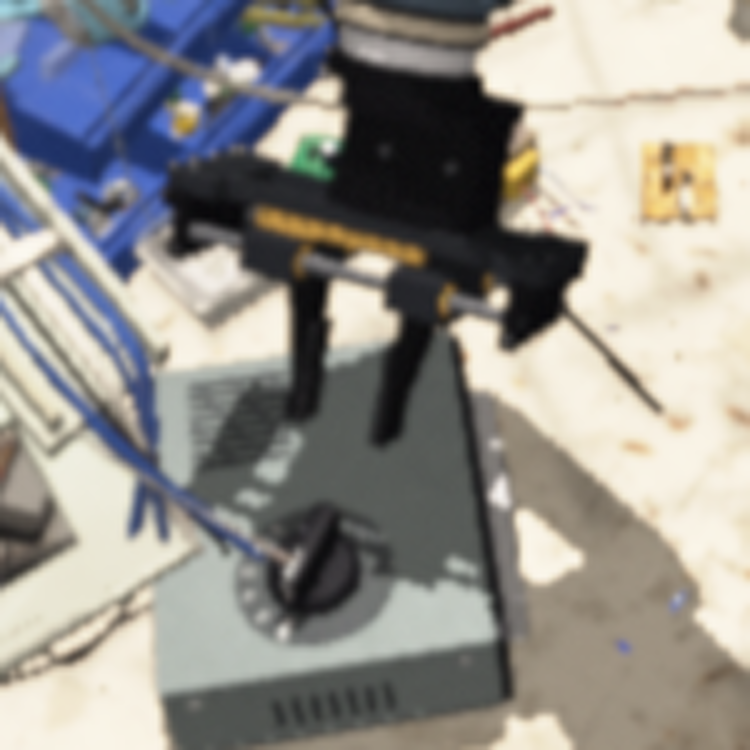

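View pics/t_5.png

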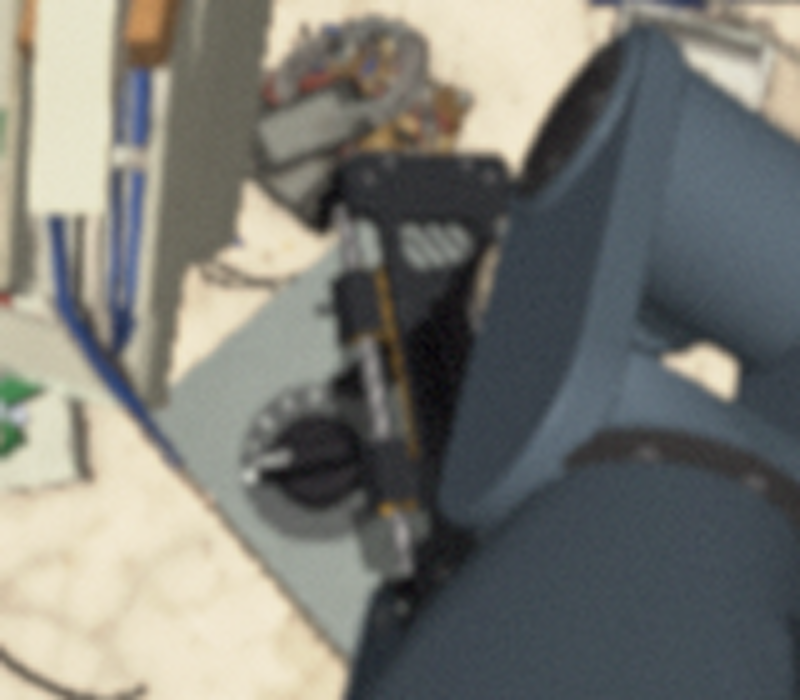

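jog_arm:
  motion: [-2.5, 20, 3, 0.4, -0.3, 0.3, -2.5, 40, 3, 0.4, -0.3, 0.3, -2.5, 55, 3, 0.4, -0.3, 0.3, -2.5, 64, 3, 0.4, -0.3, 0.3, -2.5, 64, 3, 0.4, -0.3, 0.3, -2.5, 64, 3, 0.4, -0.3, 0.3]

```text
time_s: 22.88
position: [0.5926, 0.2967, 0.1182]
tcp_rot: [[0.163, -0.12, 0.979], [-0.771, 0.604, 0.203], [-0.616, -0.788, 0.006]]
force: [0.8, -0.8, 0.3]
opening: 0.4
```

```bash
python3 - <<'E'
from h import *
P=np.array([.5878,.3092,.0995]);R=tool(101.7-90,38);y=R[:,1]
delta(P-.012*y,R)
for n in("scene","top"):
    p,d=bot.capture(n)
    if n=="top": crop(p,165,130,265,220,8,"pics/t_6.png")
    else: crop(p,215,200,305,290,8,"pics/s_6.png")
E
```

```text
t 22.88 pos [592.6 296.7 118.2] F [ 0.8 -0.8  0.3] j [  1.  45.  87.  43.  63. -36.] op 0.4
SHIFT [ 1.1 10.9 -2.2] ROT [-0.3  0.2  0. ]
```

View pics/s_6.png

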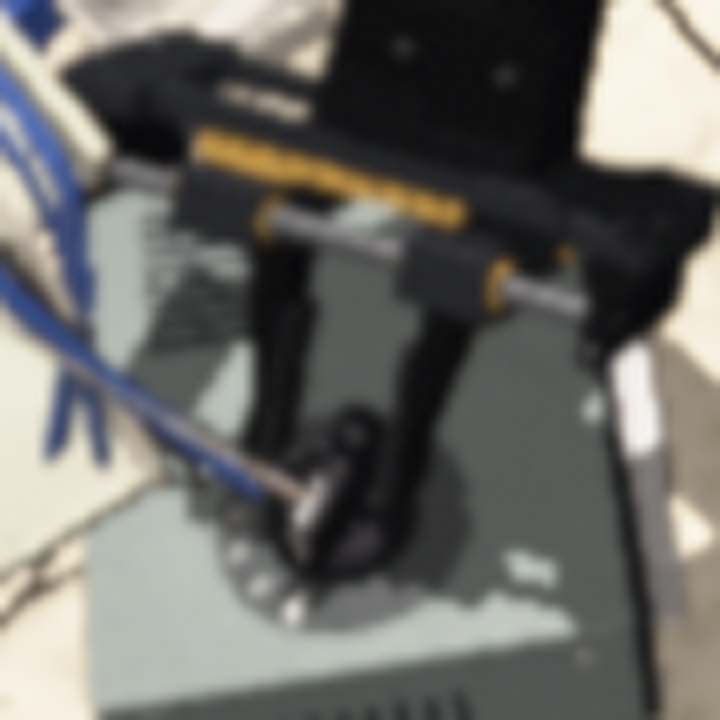

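View pics/t_6.png

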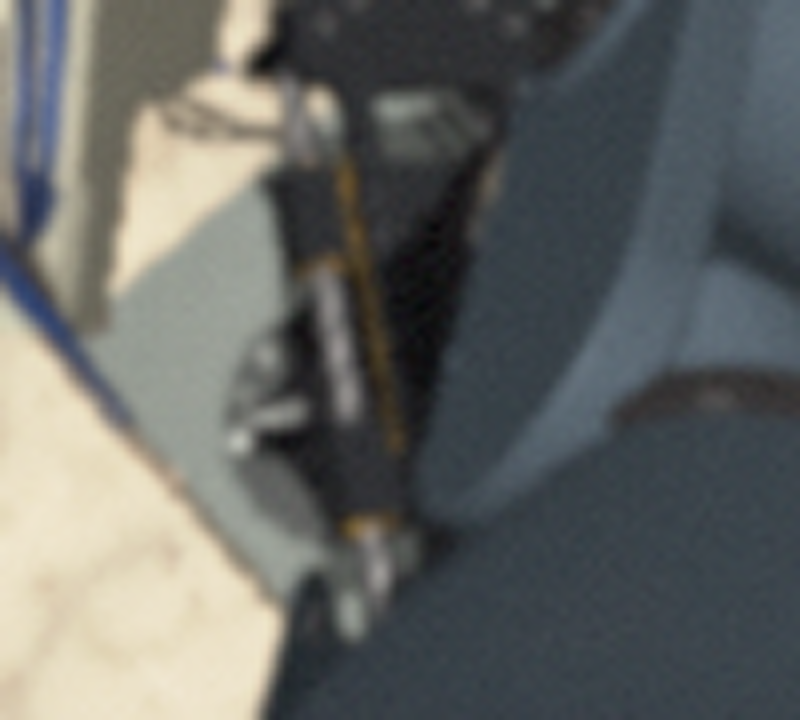

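jog_arm:
  motion: [1, 5, -2, 0, 0, 0, 1, 10, -2, 0, 0, 0, 1, 10, -2, 0, 0, 0]

```text
time_s: 23.35
position: [0.5887, 0.3018, 0.109]
tcp_rot: [[0.162, -0.122, 0.979], [-0.771, 0.604, 0.203], [-0.616, -0.788, 0.004]]
force: [-0.3, 0.1, 0.1]
opening: 0.403
```

jog_arm:
  motion: [0, 0, 0, 0, 0, 0, 0, 0, 0, 0, 0, 0, 0, 0, 0, 0, 0, 0, 0, 0, 0, 0, 0, 0]
  gripper: 0.05

```text
time_s: 23.85
position: [0.5912, 0.3018, 0.1097]
tcp_rot: [[0.163, -0.116, 0.98], [-0.771, 0.604, 0.2], [-0.615, -0.788, 0.009]]
force: [5.2, 3.4, -2.2]
opening: 0.146
```

```bash
python3 - <<'E'
from h import *
s=bot.read_state();R0=s["tcp_rot"];p0=s["position"]
print(p0*1000,s["opening"]*87,s["force"],s["moment"])
y=R0[:,1]; P=p0+.012*y
print("axis pt",P*1000,"yaw z",np.degrees(np.arctan2(R0[1,2],R0[0,2])))
C=np.array([.5878,.3092,0])
for a in range(9,82,9):
    Q=Rn.from_rotvec([0,0,-a],degrees=True).as_matrix()
    p=C+Q@(p0-C)
    print(a,np.round(R0.T@(p-p0)*1000,1),np.round(Rn.from_matrix(R0.T@Q@R0).as_rotvec(degrees=True),1))
E
```

```text
[591.17436179 301.78110043 109.69101298] 12.69813810567196 [ 5.23817469  3.44478262 -2.16004827] [-0.25288003 -0.72575996 -0.52062877]
axis pt [589.77732348 309.0316381  100.23173249] yaw z 11.558978716979826
9 [ 0.1 -0.1 -1.3] [ 5.5  7.1 -0.1]
18 [ 0.1 -0.1 -2.5] [11.1 14.2 -0.2]
27 [-0.1 -0.  -3.8] [16.6 21.3 -0.2]
36 [-0.4  0.2 -5. ] [22.1 28.4 -0.3]
45 [-0.9  0.6 -6.2] [27.7 35.5 -0.4]
54 [-1.5  1.1 -7.2] [33.2 42.6 -0.5]
63 [-2.2  1.6 -8.1] [38.8 49.7 -0.6]
72 [-3.   2.3 -8.8] [44.3 56.8 -0.6]
81 [-3.9  3.  -9.4] [49.8 63.9 -0.7]
```

jog_arm:
  motion: [0, 0, 2.3, 0, 0, 0, 0, 0, 2.3, 0, 0, 0]

```text
time_s: 24.1
position: [0.5913, 0.3018, 0.1096]
tcp_rot: [[0.163, -0.121, 0.979], [-0.771, 0.604, 0.203], [-0.616, -0.788, 0.005]]
force: [1.3, -0.4, 1.9]
opening: 0.145
```

```bash
python3 - <<'E'
from h import *
s=bot.read_state();R0=s["tcp_rot"];p0=s["position"]
print(p0*1000,s["opening"]*87,s["force"],s["moment"])
C=np.array([.5897,.3098,0])
for a in [9,18,27,36,45,54,63,72,74]:
    Q=Rn.from_rotvec([0,0,-a],degrees=True).as_matrix()
    p=C+Q@(p0-C)
    print(a,np.round(R0.T@(p-p0)*1000,1),np.round(Rn.from_matrix(R0.T@Q@R0).as_rotvec(degrees=True),1))
E
```

```text
[591.33007139 301.83799172 109.63398972] 12.584944070746744 [ 1.32819148 -0.42211256  1.86427614] [-0.36840147 -0.19420432 -0.05982969]
9 [-0.1  0.1 -1.3] [ 5.5  7.1 -0. ]
18 [-0.3  0.2 -2.5] [11.1 14.2 -0.1]
27 [-0.7  0.5 -3.7] [16.6 21.3 -0.1]
36 [-1.2  0.9 -4.8] [22.2 28.4 -0.2]
45 [-1.9  1.5 -5.7] [27.7 35.5 -0.2]
54 [-2.7  2.  -6.6] [33.2 42.5 -0.3]
63 [-3.5  2.7 -7.2] [38.8 49.6 -0.3]
72 [-4.5  3.4 -7.7] [44.3 56.7 -0.4]
74 [-4.7  3.6 -7.8] [45.6 58.3 -0.4]
```

jog_arm:
  motion: [-0.1, 0.1, -1.3, 5.5, 7.1, 0, -0.3, 0.2, -2.5, 11.1, 14.2, -0.1, -0.7, 0.5, -3.7, 16.6, 21.3, -0.1, -1.2, 0.9, -4.8, 22.2, 28.4, -0.2, -1.2, 0.9, -4.8, 22.2, 28.4, -0.2]

```text
time_s: 24.72
position: [0.5861, 0.3025, 0.1097]
tcp_rot: [[-0.323, 0.259, 0.91], [-0.719, 0.558, -0.414], [-0.615, -0.788, 0.006]]
force: [0.7, -1.6, -0.1]
opening: 0.148
```

```bash
python3 - <<'E'
from h import *
s=bot.read_state();R0=s["tcp_rot"];p0=s["position"]
print(p0*1000,s["opening"]*87,s["force"],s["moment"],np.round(s["joint_positions"]))
yaw=np.degrees(np.arctan2(R0[1,2],R0[0,2]));print("yaw",yaw)
C=np.array([.5897,.3098,0])
t=11.7-73-yaw
for a in np.linspace(0,-t,6)[1:]:
    Q=Rn.from_rotvec([0,0,-a],degrees=True).as_matrix()
    p=C+Q@(p0-C)
    print(a,np.round(R0.T@(p-p0)*1000,1),np.round(Rn.from_matrix(R0.T@Q@R0).as_rotvec(degrees=True),1))
p,d=bot.capture("scene"); crop(p,215,190,305,280,8,"pics/s_7.png")
E
```

```text
[586.14802131 302.47647659 109.69668611] 12.837902901126862 [ 0.66525167 -1.55418593 -0.10402133] [-0.6442943   0.0594615  -0.23194585] [  4.  41. 103.  68.  36. -29.]
yaw -24.465139373709565
7.366972125258087 [-0.1  0.1 -1. ] [ 4.5  5.8 -0. ]
14.733944250516174 [-0.3  0.2 -2.1] [ 9.1 11.6 -0.1]
22.10091637577426 [-0.5  0.4 -3. ] [13.6 17.4 -0.1]
29.46788850103235 [-0.9  0.7 -4. ] [18.1 23.2 -0.2]
36.834860626290435 [-1.4  1.  -4.8] [22.7 29.  -0.2]
```

View pics/s_7.png

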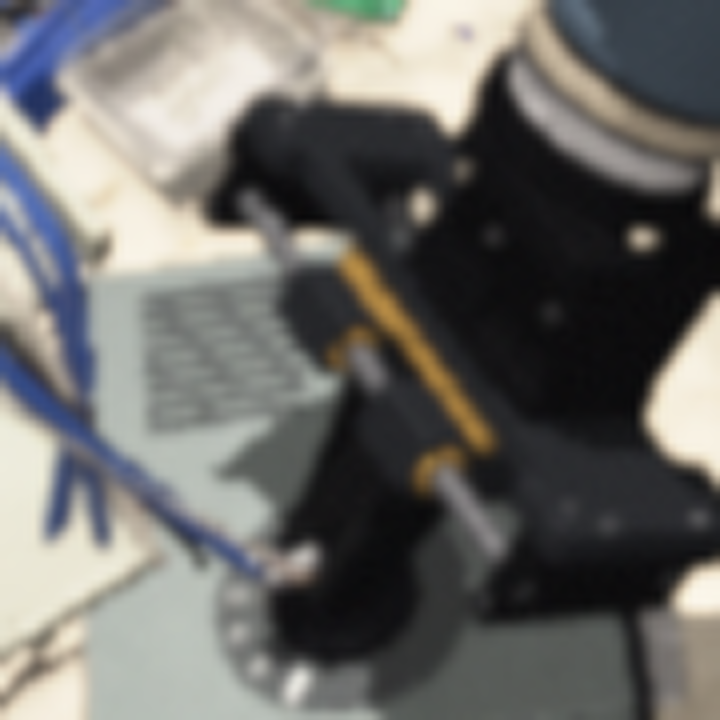

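jog_arm:
  motion: [-0.1, 0.1, -1, 4.5, 5.8, 0, -0.3, 0.2, -2.1, 9.1, 11.6, -0.1, -0.5, 0.4, -3, 13.6, 17.4, -0.1, -0.5, 0.4, -3, 13.6, 17.4, -0.1]

```text
time_s: 25.28
position: [0.5837, 0.3044, 0.1097]
tcp_rot: [[-0.568, 0.449, 0.689], [-0.546, 0.421, -0.725], [-0.616, -0.788, 0.006]]
force: [-0.9, -4.8, 2.6]
opening: 0.152
```

```bash
python3 - <<'E'
from h import *
s=bot.read_state();R0=s["tcp_rot"];p0=s["position"]
print(p0*1000,s["opening"]*87,s["force"],s["moment"],np.round(s["joint_positions"]))
yaw=np.degrees(np.arctan2(R0[1,2],R0[0,2]));print("yaw",yaw)
C=np.array([.5897,.3098,0])
t=11.7-73-yaw
for a in np.linspace(0,-t,4)[1:]:
    Q=Rn.from_rotvec([0,0,-a],degrees=True).as_matrix()
    p=C+Q@(p0-C)
    print(a,np.round(R0.T@(p-p0)*1000,1),np.round(Rn.from_matrix(R0.T@Q@R0).as_rotvec(degrees=True),1))
p,d=bot.capture("scene"); crop(p,215,190,305,280,8,"pics/s_8.png")
E
```

```text
[583.66889    304.39524277 109.70791785] 13.21269851862296 [-0.87002781 -4.80344739  2.58647718] [-0.62536355  0.23636544 -0.18355333] [  9.  40. 109.  95.  20. -34.]
yaw -46.42877412675167
4.957075291082776 [-0.   0.  -0.7] [ 3.1  3.9 -0. ]
9.914150582165552 [-0.1  0.1 -1.4] [ 6.1  7.8 -0.1]
14.871225873248328 [-0.3  0.2 -2.1] [ 9.2 11.7 -0.1]
```

View pics/s_8.png

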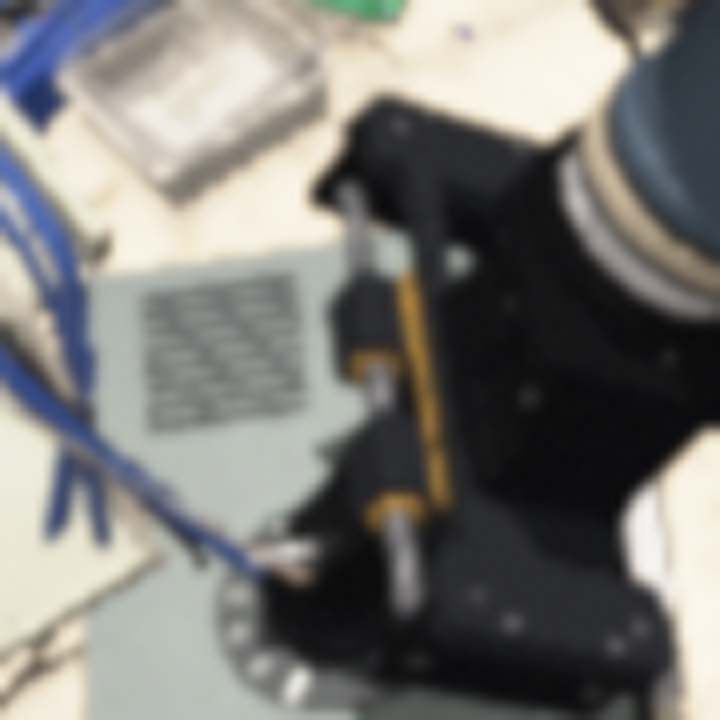

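jog_arm:
  motion: [0, 0, -0.7, 3.1, 3.9, 0, -0.1, 0.1, -1.4, 6.1, 7.8, -0.1, -0.3, 0.2, -2.1, 9.2, 11.7, -0.1, -0.3, 0.2, -2.1, 9.2, 11.7, -0.1, -0.3, 0.2, -2.1, 9.2, 11.7, -0.1]

```text
time_s: 25.95
position: [0.5824, 0.3061, 0.1097]
tcp_rot: [[-0.688, 0.542, 0.483], [-0.383, 0.293, -0.876], [-0.616, -0.788, 0.006]]
force: [-4.1, -3.4, 4.8]
opening: 0.145
```

```bash
python3 - <<'E'
from h import *
s=bot.read_state();R0=s["tcp_rot"];p0=s["position"]
print(p0*1000,s["opening"]*87,s["force"],s["moment"],np.round(s["joint_positions"]))
yaw=np.degrees(np.arctan2(R0[1,2],R0[0,2]));print("yaw",yaw)
p,d=bot.capture("scene"); crop(p,215,190,305,280,8,"pics/s_9.png")
E
```

```text
[582.4135357  306.06191515 109.66799782] 12.596968860118212 [-4.14650341 -3.35171816  4.78928372] [-0.24127919  0.41240176 -0.05296591] [ 14.  39. 111. 129.  11. -51.]
yaw -61.14840728724299
```

View pics/s_9.png

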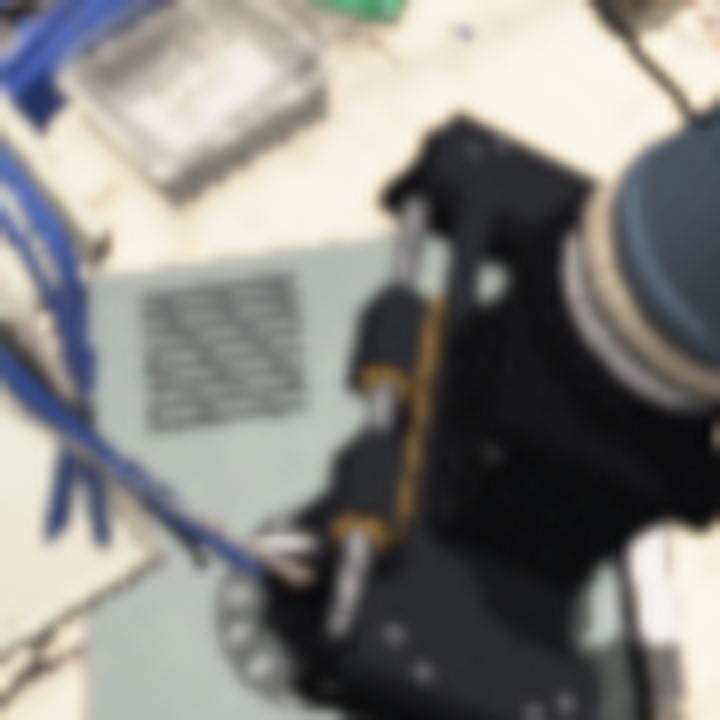

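jog_arm:
  motion: [0, 0, 0, 0, 0, 0, 0, 0, 0, 0, 0, 0, 0, 0, 0, 0, 0, 0]
  gripper: 0.35

```text
time_s: 26.38
position: [0.583, 0.3062, 0.1092]
tcp_rot: [[-0.689, 0.542, 0.481], [-0.382, 0.292, -0.877], [-0.616, -0.788, 0.006]]
force: [0.8, -0.0, 0.3]
opening: 0.335
```

jog_arm:
  motion: [0, -10, 0, 0, 0, 0, 0, -25, 0, 0, 0, 0, 0, -45, 0, 0, 0, 0, 0, -70, 0, 0, 0, 0, 0, -100, 0, 0, 0, 0, 0, -130, 0, 0, 0, 0, 0, -130, 0, 0, 0, 0]

```text
time_s: 27.25
position: [0.5114, 0.2681, 0.2138]
tcp_rot: [[-0.687, 0.544, 0.481], [-0.382, 0.292, -0.877], [-0.618, -0.786, 0.008]]
force: [-0.5, -0.2, 0.6]
opening: 0.352
```

```bash
python3 - <<'E'
from h import *
s=bot.read_state();print(s["time_s"],s["position"],s["force"],np.round(s["joint_positions"]))
for n in("scene","top"):
    p,d=bot.capture(n);np.savez(f"pics/{n}10.npz",p=p,d=d);cv2.imwrite(f"pics/{n}10.png",p[:,:,::-1])
    if n=="top": crop(p,165,110,325,250,5,"pics/t_10.png")
    else: crop(p,215,190,335,310,6,"pics/s_10.png")
E
```

```text
27.25 [0.51135278 0.26810129 0.21380338] [-0.52657587 -0.16442369  0.62241729] [ 11.  23. 118.  82.  10.  -5.]
```

View pics/s_10.png

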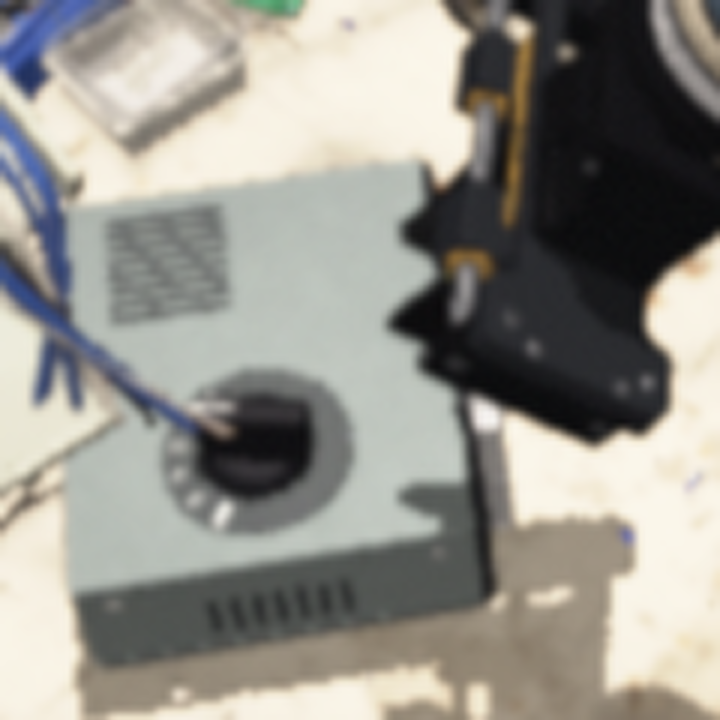

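View pics/t_10.png

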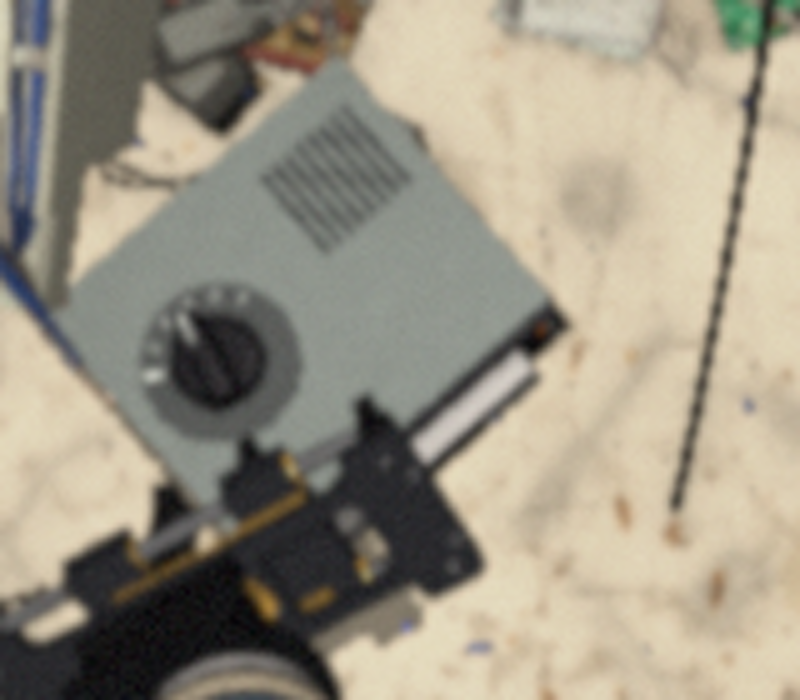

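```bash
python3 - <<'E'
from h import *
for f in ("top0","top10","scene0","scene10"):
    n=f.rstrip("0123456789");W=world(n,np.load(f"pics/{f}.npz")['d'])
    m=(W[...,2]>.096)&(W[...,2]<.115)&(np.hypot(W[...,0]-.588,W[...,1]-.309)<.032)
    v,u=np.nonzero(m);q=(onplane(n,u.astype(float),v.astype(float),.107)[:,:2]*1000).astype(np.float32)
    cc=q-q.mean(0);w,V=np.linalg.eigh(cc.T@cc);print(f,len(q),q.mean(0),"angle",np.degrees(np.arctan2(V[1,1],V[0,1]))%180,cv2.minAreaRect(q))
E
```

```text
top0 114 [586.12164 306.44507] angle 101.94209 ((586.1945190429688, 305.9565734863281), (13.245729446411133, 48.49676513671875), 11.531315803527832)
top10 117 [586.612   306.69998] angle 29.691574 ((586.156005859375, 306.8304443359375), (48.79589080810547, 13.777854919433594), 27.861812591552734)
scene0 118 [588.03613 311.8426 ] angle 103.38234 ((587.9178466796875, 312.04876708984375), (16.16779327392578, 52.5638313293457), 13.41619873046875)
scene10 117 [586.1926  310.40356] angle 26.050674 ((587.5635375976562, 312.3041076660156), (48.78401184082031, 16.93543243408203), 31.294876098632812)
```

```bash
python3 - <<'E'
from h import *
a=np.load("pics/scene0.npz")['p'].astype(int);b=np.load("pics/scene10.npz")['p'].astype(int)
d=abs(a-b).max(2)
for nm,(u0,v0,u1,v1) in dict(square=(320,175,342,197),battery=(380,150,397,166),transf=(286,172,305,192),knob=(240,245,272,280),drawerfront=(292,215,302,285)).items(): print(nm,(d[v0:v1,u0:u1]>40).mean().round(3))
a=np.load("pics/top0.npz")['p'].astype(int);b=np.load("pics/top10.npz")['p'].astype(int);d=abs(a-b).max(2)
for nm,(u0,v0,u1,v1) in dict(square=(345,165,378,195),battery=(428,205,450,235),transf=(325,133,350,170),box=(485,205,545,245)).items(): print(nm,(d[v0:v1,u0:u1]>40).mean().round(3))
E
```

```text
square 0.771
battery 0.816
transf 0.366
knob 0.084
drawerfront 0.756
square 0.0
battery 0.0
transf 0.0
box 0.0
```

View pics/top10.png

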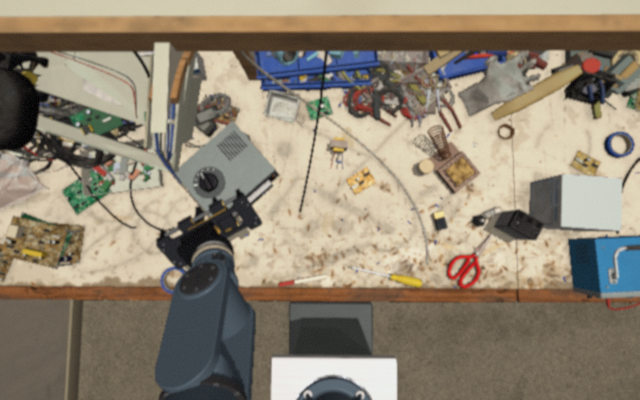

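Top view (arm occludes those patches in the scene view): the drawer is shut (front strip at ~(262,190)), the knob at (206,181) points three clicks on, bystanders are unchanged and the arm is clear. Handing in.

```bash
python3 -c "
from rig import bot
print(bot.hand_in())"
```

```text
the job is handed in; nothing more can be done
None
```

The job is done and handed in at about 27 s of the 72 s allowed.

**What I did:** I pressed the drawer in to its hard stop and let it spring out. I gripped the board by its long edges and set it down between the pins with the white socket towards the contact block, feeling about 5 N as it seated. I then pushed the drawer to the stop at about 17 N and let go. Once it was shut, I turned the selector clockwise with the gripper tilted to clear the hanging wires, let go and backed off.

**Last checks:**
- **Drawer:** it was still shut in the pictures about 8 s after I let go.
- **Board:** the pictures taken before closing showed it lying between the pins with the socket end next to the contact block. I could not see it once the drawer was shut.
- **Selector:** the top camera put the bar at 29.7°, which is 72.2° turned (three clicks is 72°).
- **Other things on the bench:** the square board, battery and transformer patches were unchanged in the top view.
- **Gripper:** it read about zero force at the end, clear of everything.

**Disagreements:**
- The scene camera put the bar at 26.1° and in places differed from the top camera by 2–5 mm. I averaged the two for board and drawer positions. The selector reading still rounds to the third click.
- The scene camera could not confirm the bystanders, because its comparison patches differed strongly. I put that down to the arm being in the way.

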